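# Load and start the seed-imaging carousel

## Task

Load every green-lidded seed jar on the bench into the imaging station's carousel, standing upright and one to a cell: they go in through the loading window, so turn the red knob to click an empty cell round to the window for each. When all are in, turn the carousel until the yellow calibration tile has clicked home under the camera, then press the green start button right down and draw back, leaving the grey-lidded jar and the other things on the bench where they are.

Things in the scene. Friction and masses are not known exactly. Their poses are not given: they have to be found in the camera images.
- jar1: glass seed jar with a bright green lid, a plain round cylinder 52 mm in diameter and 50 mm tall, about 0.1 kg; origin at the centre of its underside, z up through the lid; may be absent
- jar2: glass seed jar with a bright green lid, a plain round cylinder 52 mm in diameter and 50 mm tall, about 0.1 kg; origin at the centre of its underside, z up through the lid; may be absent
- jar3: glass seed jar with a bright green lid, a plain round cylinder 52 mm in diameter and 50 mm tall, about 0.1 kg; origin at the centre of its underside, z up through the lid; may be absent
- jar4: glass seed jar with a bright green lid, a plain round cylinder 52 mm in diameter and 50 mm tall, about 0.1 kg; origin at the centre of its underside, z up through the lid; may be absent
- jar5: glass seed jar with a bright green lid, a plain round cylinder 52 mm in diameter and 50 mm tall, about 0.1 kg; origin at the centre of its underside, z up through the lid; may be absent
- station: fixed white imaging station, base 350 x 350 x 30 mm; origin under its centre, on the carousel's axis; window at its front (-x), camera at its back (+x; x 80 to 235 mm, up to 152 mm high). Clear cover plate, 340 mm square, 112 to 116 mm above the bench, on four corner posts; its only opening, edged in blue, is the window: x from the front edge to -30 mm, y -77 to 77 mm
- window (a point): point on the station, at cell-floor height (42 mm above the bench), in the middle of the loading window, 105 mm in front (-x) of the carousel's axis; an indexed cell stands centred on it
- lens (a point): point on the station at the face of the black camera lens, 118 mm above the bench, 105 mm behind (+x) the carousel's axis
- carousel (a joint): turn of the carousel about its vertical axis, rad, growing anticlockwise seen from above; no stop within reach. A sprung detent pulls it into the nearest of six positions, at every multiple of 1.0472 rad (60 degrees); about 0.13 N m breaks it out. At 0 (or any whole number of turns) the tile is under the camera and cell3 at the window
- knob (a point): grip point of the red bar knob on the carousel's axis, 167 mm above the bench, that turns the carousel one to one; the bar is 56 mm long along this point's x, 14 mm thick along its y, and reaches from 148 to 182 mm above the bench, clear of everything around it. A white mark on its top points along +x, towards the tile
- tile (a point): centre of the top of the yellow calibration tile (50 x 50 x 12 mm, black and white squares on it), fixed in one of the carousel's six cells, 105 mm from the axis; no jar goes there
- cell1 (a point): centre of the floor of carousel cell 1 (black round pad, 42 mm above the bench when level), 105 mm from the axis, 60 degrees anticlockwise from the tile; grey walls 15 mm high leave a jar about 10 mm of play around the centre. May be empty or hold a jar
- cell2 (a point): centre of the floor of carousel cell 2 (black round pad, 42 mm above the bench when level), 105 mm from the axis, 120 degrees anticlockwise from the tile; grey walls 15 mm high leave a jar about 10 mm of play around the centre. May be empty or hold a jar
- cell3 (a point): centre of the floor of carousel cell 3 (black round pad, 42 mm above the bench when level), 105 mm from the axis, 180 degrees anticlockwise from the tile; grey walls 15 mm high leave a jar about 10 mm of play around the centre. May be empty or hold a jar
- cell4 (a point): centre of the floor of carousel cell 4 (black round pad, 42 mm above the bench when level), 105 mm from the axis, 240 degrees anticlockwise from the tile; grey walls 15 mm high leave a jar about 10 mm of play around the centre. May be empty or hold a jar
- cell5 (a point): centre of the floor of carousel cell 5 (black round pad, 42 mm above the bench when level), 105 mm from the axis, 300 degrees anticlockwise from the tile; grey walls 15 mm high leave a jar about 10 mm of play around the centre. May be empty or hold a jar
- start (a joint): travel of the green start button in m, 0 up, 0.006 right down; sprung, about 4 N presses it down
- start_top (a point): centre of the top of the green start button, 30 mm across, on the low console fixed at the station's left (+y) side, 100 mm in front of (-x) and 212 mm left of (+y) the carousel's axis; it is pressed straight down
- grey_jar: bystander: jar of the same shape as the seed jars (52 mm across, 50 mm tall) but with a grey lid; stays on the bench; origin under its centre
- amber: bystander: amber glass bottle, 48 mm across, 95 mm tall; origin under its centre
- beaker: bystander: open glass beaker, 60 mm across, 70 mm tall; origin under its centre
- germ_box: bystander: clear germination box with seedlings, 112 x 112 x 36 mm; origin under its centre
- spatula: bystander: lab spatula lying on the bench, 160 mm long; origin under its middle
Mind the look-alikes: they are no part of the job. What is shaped like the jar3 but blue is not meant. Leave any purple look-alike of the jar1 alone.

How it is judged (in metres and radians):
On the way, in this order (a step that is already met when the one before it is completed fails the run):
1. all the jars stand in the carousel, one to a cell, and the tile is home under the camera ((horizontal distance between jar1 and cell1 below 0.028 m or horizontal distance between jar1 and cell2 below 0.028 m or horizontal distance between jar1 and cell3 below 0.028 m or horizontal distance between jar1 and cell4 below 0.028 m or horizontal distance between jar1 and cell5 below 0.028 m) and z of jar1 in the frame of station between 0.036 and 0.049 m and angle between each of jar1, jar2, jar3, jar4, jar5's own z axis and vertical below 0.15 rad and linear speed of each of jar1, jar2, jar3, jar4, jar5 below 0.05 m/s and (horizontal distance between jar2 and cell1 below 0.028 m or horizontal distance between jar2 and cell2 below 0.028 m or horizontal distance between jar2 and cell3 below 0.028 m or horizontal distance between jar2 and cell4 below 0.028 m or horizontal distance between jar2 and cell5 below 0.028 m) and z of jar2 in the frame of station between 0.036 and 0.049 m and (horizontal distance between jar3 and cell1 below 0.028 m or horizontal distance between jar3 and cell2 below 0.028 m or horizontal distance between jar3 and cell3 below 0.028 m or horizontal distance between jar3 and cell4 below 0.028 m or horizontal distance between jar3 and cell5 below 0.028 m) and z of jar3 in the frame of station between 0.036 and 0.049 m and (horizontal distance between jar4 and cell1 below 0.028 m or horizontal distance between jar4 and cell2 below 0.028 m or horizontal distance between jar4 and cell3 below 0.028 m or horizontal distance between jar4 and cell4 below 0.028 m or horizontal distance between jar4 and cell5 below 0.028 m) and z of jar4 in the frame of station between 0.036 and 0.049 m and (horizontal distance between jar5 and cell1 below 0.028 m or horizontal distance between jar5 and cell2 below 0.028 m or horizontal distance between jar5 and cell3 below 0.028 m or horizontal distance between jar5 and cell4 below 0.028 m or horizontal distance between jar5 and cell5 below 0.028 m) and z of jar5 in the frame of station between 0.036 and 0.049 m and horizontal distance between jar1 and jar2 above 0.07 m and horizontal distance between each of jar1, jar2 and jar3 above 0.07 m and horizontal distance between each of jar1, jar2, jar3 and jar4 above 0.07 m and horizontal distance between each of jar1, jar2, jar3, jar4 and jar5 above 0.07 m and horizontal distance between tile and lens below 0.006 m and velocity of joint carousel between -0.05 and 0.05 rad/s), for 0.2 s.
2. then the start button is pressed down (value of joint start above 0.004 m), for 0.05 s.
At the end, for the whole second after the job is handed in: Every green-lidded jar present stands upright (within 0.15 rad) and still on the floor of one of the five empty cells, within 28 mm of the cell's centre, no two in the same cell; the tile's centre is within 6 mm of the lens axis seen from above and the carousel is at rest (all of step 1); the robot touches nothing.
It fails at once if a bystander was pushed more than 4 cm or knocked over (distance of any of grey_jar, amber, beaker, germ_box, spatula from where it was at the start of the episode above 0.04 m or angle between any of grey_jar, amber, beaker, germ_box's own z axis and vertical above 0.6 rad).
Of jar1, jar2, jar3, jar4, jar5 only 3 to 5 are there at a start; the rules pass over those that are not, and their reading is None.
At some moment in a run one of jar1, jar2, jar3, jar4, jar5 may be knocked a few centimetres aside while the robot is not near it.
It also fails if it takes over 210 s, if anything falls off the work surface, if the arm or the gripper's body presses on something with over 40 N, if the wrist force passes 120 N, or if a joint passes its speed limit or range.

## Robot

A 6-joint arm with a two-finger parallel gripper is mounted at the origin on the work surface. World frame = base frame: x ahead of the robot, y to its left, z up, the work surface at z = 0. Lengths are in mm, angles in rad, forces in N, time in s.
With the tool pointing down it reaches from about 350 to 950 mm from the base axis. Payload 17.4 kg.
Tool frame: the origin (TCP) lies on the mounting face of the last link; the fingertips stand 186 mm ahead of it and the grasp point (between the pads) lies 167 mm ahead of it (env.finger_overhang is the distance from the TCP to the fingertips, in mm); z points along the fingers, x is the direction in which the jaws open and shut, and the axes are right-handed (so a half turn about z gives the same grasp; the last joint's range is limited). The gripper opens to 93 mm and grips with 3 to 60 N. Pads are 15 mm wide; open, the fingers measure 128 mm over their backs; the gripper's body (75 mm by 188 mm) begins 65 mm behind the grasp point.
Start: joints at [-1.235, 0.116, 1.442, -0, 1.584, -0.038], TCP at [246.472, -628.399, 404.746] pointing down, gripper open.
Joint ranges: [-2.83, 2.83], [-0.83, 2.19], [0.07, 2.5], [-1.14, 4.28], [0.01, 3], [-2.97, 2.97]. Speed limits (rad/s): [1.89, 1.89, 2.22, 3.14, 3.14, 3.14].

## Interface

Orientations are given as a unit quaternion [w, x, y, z].
In Python, from workcell import env gives the robot as it stands.
- The arm moves only by the tool send_rows, never from a script. Its argument "steps" is a list of rows, each a list of 3 entries, a list of its own where there are three numbers: the shift along the tool's x, y, z in cm, then the turn about the tool's z in rad, then the gripper command: -1 is fully open, 1 is shut, values between are in proportion. In form: [[[tx, ty, tz], turn, gripper], ...]. A call has 1 to 12 rows; each row shifts and turns the pose as measured when the row begins, along the tool's axes as they then stand; what a row does not reach is not made up. A row lasts 1/8 s, in which the tool goes at most 62.5 mm and 10.7 degrees, less where a joint would pass 70% of its speed; a pose out of reach is approached as far as the arm can. A call with a gripper value outside its range is refused whole. The fingers move at their own pace and stop on an object; the grip force is fixed at half the most. Time passes only in rows, so rows that do not move let the fingers close. It gives the time, the measured TCP pose, the force and the opening at its end, in the units of the state.
- env.state(): the state, without advancing time (a new reading comes with each control period).
- env.get_image(name): name is "scene" or "top" or "wrist"; returns a dict with "color" (384x512x3 uint8, red, green, blue), "range_z" (384x512 float32, mm along the optical axis (not along the pixel's ray), 0 where there is no reading), "fx", "fy", "cx", "cy" (pixels), "cam_to_world" (4x4, takes a point from camera to world coordinates); the wrist camera has in their place "tool_from_camera" (4x4, takes a point from camera to tool coordinates, whose origin is the TCP and whose axes are the tool frame's). Camera axes: x right, y down, z forward; pixel columns grow to the right and rows downward; lengths in mm; the calibration is good to about 2 mm. A picture is of the moment at which its call begins: read the wrist's pose just before it.
- env.sign_off(): hands the job in, once; it reports no verdict.
The state is a dict: "time": time; "joints": joint angles; "dq": joint speeds; "joint_efforts": joint torques, N m; "tcp_pos": TCP position; "eef_rot": TCP orientation; "ft_force": force on the tool from outside, world axes, zero at the start; "moment": the same for the moment, N m; "grip_width": finger opening in mm.
Only numpy, scipy, OpenCV 4.12 (cv2) and the standard library are available. Lean on these libraries where they do the work, as an engineer would, in place of code of your own. Each camera call takes 0.05 s, during which the arm holds its last target.

## Working session

There is one attempt and no reset: what is moved stays moved. The work goes in short steps, Python scripts to look and compute and a tool call to move; the robot and the scene stay as the last step left them, time stands still between calls to the robot, and variables do not carry over. Pictures are saved under pics/ and viewed, and the job is handed in when it is done.

Besides the shell and the picture viewer there is one more tool, called after "Call:" by a JSON object that holds its "name" and its "arguments". send_rows: Moves the arm, as the interface text tells. Its arguments: {"type":"object","properties":{"steps":{"type":"array"}},"required":["steps"]}

```bash
mkdir -p pics; ls; cat > h.py <<'E'
import numpy as np, cv2
from workcell import env
def grab(n):
    s=env.state(); im=env.get_image(n)
    return s,im
def save(im,name,crop=None,scale=1):
    c=im["color"][:,:,::-1]
    if crop: c=c[crop[1]:crop[3],crop[0]:crop[2]]
    c=cv2.resize(c,None,fx=scale,fy=scale,interpolation=cv2.INTER_CUBIC) if scale!=1 else c
    cv2.imwrite("pics/"+name,c)
def ray(im,u,v,z):
    T=im["cam_to_world"]; d=T[:3,:3]@np.array([(u-im["cx"])/im["fx"],(v-im["cy"])/im["fy"],1]); o=T[:3,3]
    return o+d*(z-o[2])/d[2]
def proj(im,p):
    T=np.linalg.inv(im["cam_to_world"]); q=T[:3,:3]@np.array(p)+T[:3,3]
    return im["fx"]*q[0]/q[2]+im["cx"],im["fy"]*q[1]/q[2]+im["cy"]
E
python3 - <<'E'
from h import *
for n in("top","scene"):
    s,im=grab(n); save(im,n+"0.png",scale=1.5); print(n,im["cam_to_world"].round(2),im["fx"],im["cx"],im["cy"])
print(s)
E
```

```text
pics
top [[ 1.00000e-02 -9.90000e-01  1.50000e-01  3.43360e+02]
 [-1.00000e+00 -1.00000e-02 -0.00000e+00 -1.35300e+02]
 [ 0.00000e+00 -1.50000e-01 -9.90000e-01  1.60001e+03]
 [ 0.00000e+00  0.00000e+00  0.00000e+00  1.00000e+00]] 459.50758264589285 262.0924976474627 192.14814005329978
scene [[-3.80000e-01  7.30000e-01 -5.60000e-01  1.21126e+03]
 [ 9.20000e-01  3.10000e-01 -2.20000e-01  1.41070e+02]
 [ 1.00000e-02 -6.10000e-01 -8.00000e-01  1.05832e+03]
 [ 0.00000e+00  0.00000e+00  0.00000e+00  1.00000e+00]] 449.720748930658 251.1762287005786 199.91492498740703
{'time': 0.05, 'joints': array([-1.23483062e+00,  1.16501404e-01,  1.44227574e+00, -1.29182731e-05,
        1.58400859e+00, -3.78046560e-02]), 'dq': array([ 0.00086379, -0.00189208, -0.00058878,  0.00063419,  0.00080222,
       -0.00077163]), 'joint_efforts': array([ 1.06677606e-03, -7.23592687e+01, -6.24503231e+01,  7.81749794e-02,
        2.31137424e-02, -8.37492644e-05]), 'tcp_pos': array([ 246.45251168, -628.41174845,  403.98815423]), 'eef_rot': array([-3.49291475e-04,  8.26174143e-01, -5.63414528e-01, -4.83628034e-04]), 'ft_force': array([ 0.38046574, -0.82691258, -0.252637  ]), 'moment': array([-0.00122161, -0.01914102,  0.03107434]), 'grip_width': 92.79810315568795}
```

View pics/top0.png

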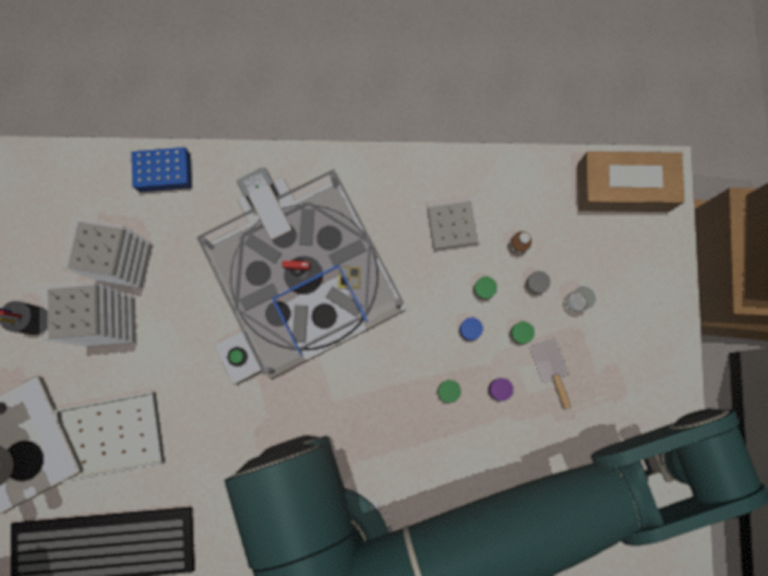

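View pics/scene0.png

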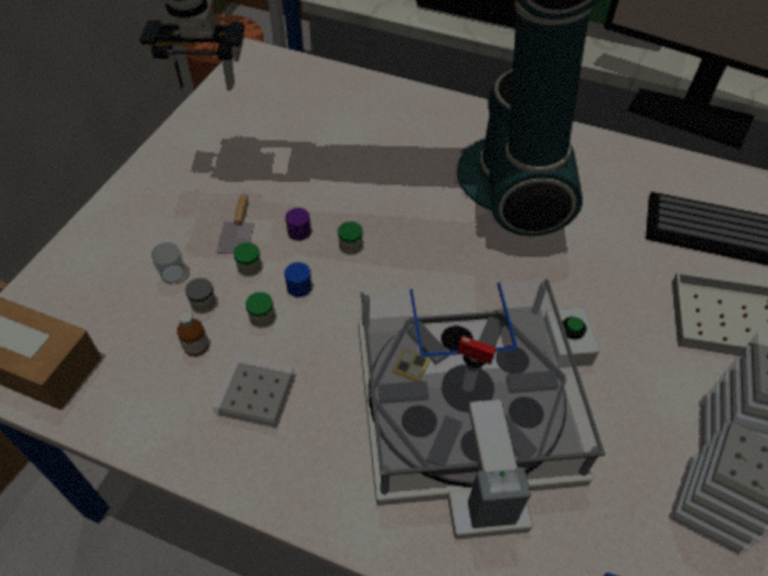

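```bash
cat >> h.py <<'E'
def masks(im):
    hsv=cv2.cvtColor(im["color"],cv2.COLOR_RGB2HSV)
    R=lambda lo,hi:cv2.inRange(hsv,np.array(lo),np.array(hi))
    return dict(green=R((45,110,50),(80,255,255)),red=R((0,150,80),(8,255,255))|R((173,150,80),(180,255,255)),blue=R((105,140,60),(130,255,255)),yellow=R((22,110,80),(35,255,255)),purple=R((131,80,40),(160,255,255)))
def blobs(m,mina=15):
    n,l,st,c=cv2.connectedComponentsWithStats(m)
    return [(c[i].round(1),int(st[i,4]),st[i,:4].tolist()) for i in range(1,n) if st[i,4]>=mina]
E
python3 - <<'E'
from h import *
for n in("top","scene"):
    s,im=grab(n); m=masks(im)
    for k,z in dict(green=50,red=182,blue=116,yellow=54,purple=50).items():
        for b in blobs(m[k]): print(n,k,b, ray(im,*b[0],z).round(1))
    save(im,n+"crop.png",crop=(120,90,420,290) if n=="top" else (90,120,400,370),scale=2.5)
E
```

```text
top green (array([323.7, 191.1]), 98, [318, 186, 12, 12]) [ 588.5 -346.1   50. ]
top green (array([348.3, 221.3]), 113, [342, 216, 13, 12]) [ 486.4 -428.7   50. ]
top green (array([156.9, 237.2]), 49, [153, 234, 9, 8]) [423.3 215.4  50. ]
top red (array([195.8, 176.2]), 53, [189, 174, 17, 5]) [609.  73. 182.]
top blue (array([106.8, 112.5]), 647, [88, 99, 38, 27]) [834.1 389.  116. ]
top blue (array([203.9, 187.9]), 22, [195, 183, 19, 10]) [582.8  54.8 116. ]
top blue (array([313.7, 218.9]), 131, [308, 213, 13, 13]) [ 486.5 -304.2  116. ]
top purple (array([333.7, 259.2]), 165, [327, 253, 15, 14]) [ 358.8 -378.2   50. ]
scene green (array([232.9, 153.7]), 141, [226, 148, 15, 12]) [ 354.4 -258.3   50. ]
scene green (array([163.6, 167.9]), 162, [156, 162, 16, 13]) [ 487.5 -424.4   50. ]
scene green (array([172.2, 201.9]), 187, [164, 195, 17, 15]) [ 589.3 -340.5   50. ]
scene green (array([383.2, 215.5]), 65, [379, 212, 10, 8]) [405.  216.6  50. ]
scene red (array([319.5, 230.3]), 96, [307, 225, 23, 11]) [610.6  78.2 182. ]
scene blue (array([197.7, 181.6]), 172, [190, 175, 16, 14]) [ 542.2 -278.4  116. ]
scene blue (array([338.9, 221.1]), 81, [332, 199, 13, 35]) [519.2 110.9 116. ]
scene blue (array([285.5, 229.4]), 90, [277, 211, 28, 27]) [596.   -6.2 116. ]
scene yellow (array([282.9, 242.8]), 16, [281, 239, 5, 9]) [597.8  -8.   54. ]
scene purple (array([197.9, 144.5]), 153, [191, 139, 15, 12]) [ 361.2 -373.9   50. ]
```

View pics/topcrop.png

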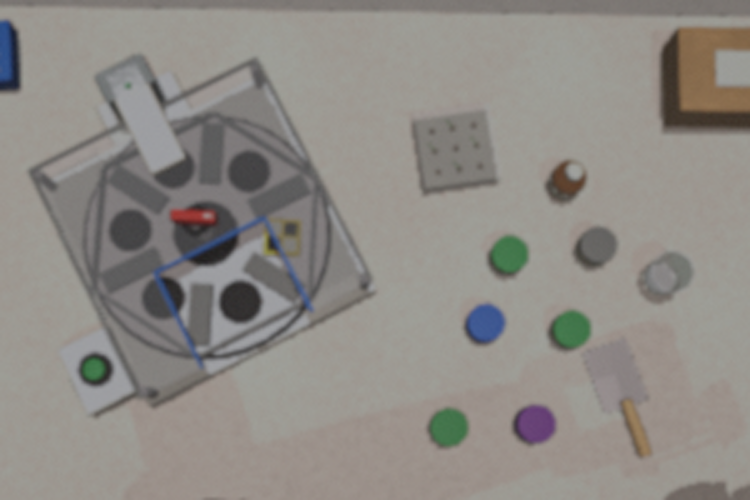

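View pics/scenecrop.png

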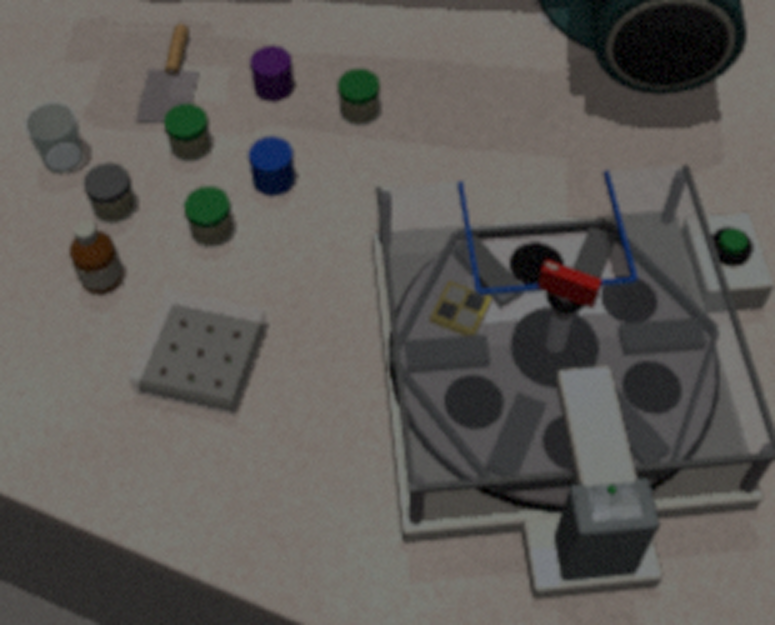

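```bash
cat >> h.py <<'E'
from scipy.spatial.transform import Rotation as Ro
def pose(s):
    w,x,y,z=s["eef_rot"]; return np.array(s["tcp_pos"]),Ro.from_quat([x,y,z,w])
def goto(x,y,z,yaw=None):
    "print tool-axis shift (cm) and turn to reach TCP target; yaw deg of tool x, mod 180"
    s=env.state(); p,R=pose(s); M=R.as_matrix()
    cur=np.degrees(np.arctan2(M[1,0],M[0,0]))
    d=M.T@(np.array([x,y,z])-p)/10
    out="t=%.1f tcp %s yaw %.1f tilt %.2f q6 %.2f | shift cm %s |d| %.1f"%(s["time"],p.round(1),cur,np.degrees(np.arccos(-M[2,2])),s["joints"][5],d.round(2),np.linalg.norm(d))
    if yaw is not None:
        e=(yaw-cur+90)%180-90; out+=" | turn %.3f rad"%(-np.radians(e))
    print(out,"F",s["ft_force"].round(1),"w %.1f"%s["grip_width"])
E
python3 - <<'E'
from h import *
s,im=grab("top")
px={k:(120+a/2.5,90+b/2.5) for k,(a,b) in dict(w1=(157,270),w2=(265,218),w3=(203,367),w4=(311,309)).items()}
P=np.array([ray(im,*px[k],116)[:2] for k in px]); Q=np.array([(-30,77),(-30,-77),(-170,77),(-170,-77)],float)
b=ray(im,120+95/2.5,90+369/2.5,40)[:2]
P=np.vstack([P,b]);Q=np.vstack([Q,[-100,212]])
k=ray(im,120+193/2.5,90+216/2.5,182)[:2]; P=np.vstack([P,k]);Q=np.vstack([Q,[0,0]])
for sel in ([0,1,2,3],range(6)):
    sel=list(sel);p=P[sel];q=Q[sel]; pc=p-p.mean(0);qc=q-q.mean(0)
    th=np.arctan2((qc[:,0]*pc[:,1]-qc[:,1]*pc[:,0]).sum(),(qc*pc).sum())
    R=np.array([[np.cos(th),-np.sin(th)],[np.sin(th),np.cos(th)]]); t=p.mean(0)-R@q.mean(0)
    print(np.degrees(th),t.round(1),"resid",(p-(q@R.T+t)).round(1).tolist())
for n,(a,b_),z in [("blue",(486,324),50),("grey",(597,246),50),("purple",(536,424),50),("gA",(509,255),50),("gB",(571,329),50),("gC",(449,427),50),("amber",(572,176),90),("beaker",(660,280),0),("spat",(615,375),0),("button",(95,369),40)]:
    print(n,ray(im,120+a/2.5,90+b_/2.5,z).round(0))
print(im["range_z"][int(px["w1"][1]),int(px["w1"][0])])
# depth based heights
T=im["cam_to_world"]
for n,(u,v) in dict(button=(158,237.6),consol=(150,231)).items():
    z=im["range_z"][int(v),int(u)]; print(n,(T@np.array([(u-im["cx"])/im["fx"]*z,(v-im["cy"])/im["fy"]*z,z,1])).round(0))
s,im=grab("scene"); print("scene button 40", ray(im,383.2,215.5,40), "knob",ray(im,319,230,182)); 
T=im["cam_to_world"];z=im["range_z"][215,383];u,v=383,215;print((T@np.array([(u-im["cx"])/im["fx"]*z,(v-im["cy"])/im["fy"]*z,z,1])).round(0))
E
```

```text
27.879017063453237 [611.3  67.9] resid [[-0.3, 0.5], [-1.3, -2.3], [-1.7, 1.6], [3.3, 0.3]]
27.713655751069048 [610.6  68.6] resid [[0.2, -0.5], [-0.4, -3.1], [-1.0, 0.3], [4.4, -0.8], [-1.0, 4.1], [-2.2, -0.1]]
blue [ 490. -314.   50.]
grey [ 600. -466.   50.]
purple [ 358. -381.   50.]
gA [ 585. -346.   50.]
gB [ 485. -429.   50.]
gC [ 352. -264.   50.]
amber [ 688. -426.   90.]
beaker [ 561. -565.    0.]
spat [ 427. -499.    0.]
button [423. 214.  40.]
1500.2467
button [421. 208.  68.   1.]
consol [444. 241.  46.   1.]
scene button 40 [396.97777637 217.34054378  40.        ] knob [610.28027553  76.86514081 182.        ]
[422. 214.  74.   1.]
```

```bash
python3 - <<'E'
from h import *
goto(487,-427,400,-62)
s,im=grab("wrist"); save(im,"w0.png"); print(im["tool_from_camera"].round(3),im["fx"])
E
```

```text
t=0.3 tcp [ 246.5 -628.4  404.5] yaw -68.6 tilt 0.02 q6 -0.04 | shift cm [ -9.97 -29.74   0.46] |d| 31.4 | turn -0.115 rad F [ 0.3 -0.6  0.1] w 93.1
[[ 1.0000e+00  1.0000e-03  1.0000e-03  5.8000e-01]
 [-1.0000e-03  9.7100e-01  2.3800e-01 -6.5112e+01]
 [-0.0000e+00 -2.3800e-01  9.7100e-01  1.9753e+01]
 [ 0.0000e+00  0.0000e+00  0.0000e+00  1.0000e+00]] 264.2764211151365
```

View pics/w0.png

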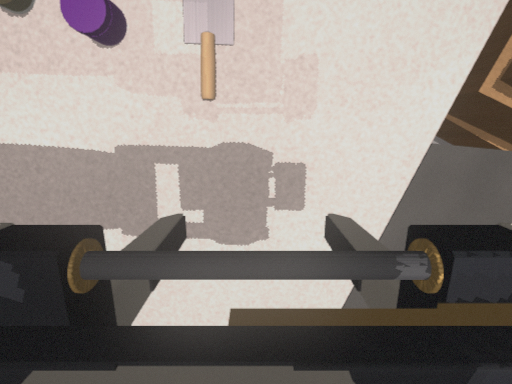

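Call:
{"name": "send_rows", "arguments": {"steps": [[[-2,-4.5,0],-0.1,-0.6],[[-2,-4.5,0],0,-0.6],[[-2,-4.5,0],0,-0.6],[[-2,-4.5,0],0,-0.6],[[-1.5,-4,0],0,-0.6],[[0,0,0],0,-0.6]]}}

```text
time: 1.1
tcp_pos: [406.0, -441.2, 404.1]
eef_rot: [-0.0, 0.854, -0.521, -0.0]
ft_force: [-1.0, 0.1, 0.6]
grip_width: 74.3
```

```bash
cat >> h.py <<'E'
def wT(s,im):
    p,R=pose(s); W=np.eye(4); W[:3,:3]=R.as_matrix(); W[:3,3]=p
    im["cam_to_world"]=W@im["tool_from_camera"]; return im
def wrist():
    s,im=grab("wrist"); return s,wT(s,im)
def lids(im,col="green",z=50,mina=150):
    "lid centres by enclosing contour -> plane z"
    out=[]
    for c in cv2.findContours(masks(im)[col],cv2.RETR_EXTERNAL,cv2.CHAIN_APPROX_NONE)[0]:
        if cv2.contourArea(c)<mina: continue
        w=np.array([ray(im,*pt[0],z)[:2] for pt in c],np.float32)
        (x,y),r=cv2.minEnclosingCircle(w); u,v=c.mean(0)[0]
        out.append((round(float(x),1),round(float(y),1),round(float(r),1),(int(u),int(v))))
    return out
E
python3 - <<'E'
from h import *
s,im=wrist(); save(im,"w1.png"); print(lids(im)); goto(487,-427,400,-62)
E
```

```text
[]
t=1.1 tcp [ 405.3 -442.1  404.1] yaw -62.8 tilt 0.03 q6 0.22 | shift cm [ 2.39 -7.96  0.41] |d| 8.3 | turn -0.014 rad F [-0.7 -0.2  0.1] w 74.5
```

View pics/w1.png

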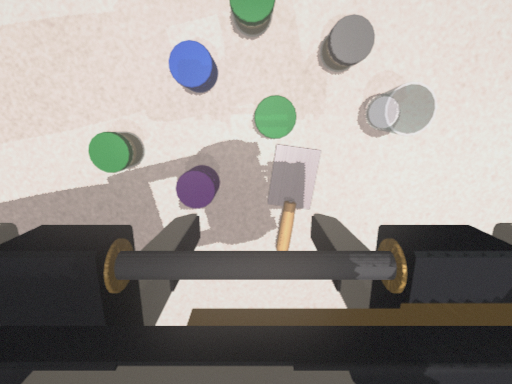

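```bash
sed -i 's/green=R((45,110,50),(80,255,255))/green=R((45,110,35),(85,255,255))/' h.py
python3 - <<'E'
from h import *
s,im=wrist(); h=cv2.cvtColor(im["color"],cv2.COLOR_RGB2HSV); print(h[118,275],h[150,110],h[5,250]); print(lids(im))
E
```

```text
[ 64  92 185] [ 64 104 167] [ 64 100 163]
[]
```

```bash
sed -i 's/(45,110,35)/(52,70,35)/' h.py
python3 - <<'E'
from h import *
s,im=wrist(); h=cv2.cvtColor(im["color"],cv2.COLOR_RGB2HSV); print(lids(im)); save(im,"w2.png",crop=(60,0,460,220),scale=1.9)
im=env.get_image("scene"); print(lids(im,mina=60))
im=env.get_image("top"); print(lids(im,mina=60))
goto(487,-427,260,-62)
E
```

```text
[(350.9, -263.2, 25.2, (107, 150)), (484.3, -428.6, 24.8, (274, 114)), (579.4, -348.1, 23.8, (250, 6))]
[(406.1, 215.9, 15.2, (382, 215)), (590.1, -337.8, 28.4, (172, 202)), (489.4, -423.8, 30.5, (163, 168)), (355.5, -257.1, 29.9, (232, 154))]
[(353.1, -262.5, 23.7, (299, 260)), (486.0, -427.7, 24.4, (348, 221)), (587.2, -345.5, 24.2, (323, 191))]
t=1.4 tcp [ 403.9 -443.8  403.8] yaw -63.0 tilt 0.05 q6 0.22 | shift cm [ 2.29 -8.16 14.38] |d| 16.7 | turn -0.017 rad F [-0.1  0.6  1.1] w 74.7
```

View pics/w2.png

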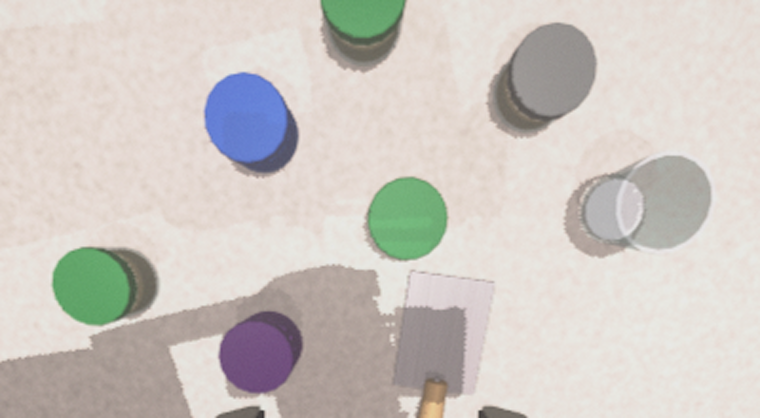

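Call:
{"name": "send_rows", "arguments": {"steps": [[[1.2,-4,1],-0.01,-0.6],[[1.2,-4,1],0,-0.6],[[0,0,4],0,-0.6],[[0,0,4],0,-0.6],[[0,0,3],0,-0.6],[[0,0,0],0,-0.6]]}}

```text
time: 2.1
tcp_pos: [484.9, -433.5, 270.0]
eef_rot: [0.0, 0.853, -0.522, -0.0]
ft_force: [0.1, 0.2, 0.6]
grip_width: 74.3
```

```bash
python3 - <<'E'
from h import *
goto(485.5,-428,205,-62)
E
```

```text
t=2.1 tcp [ 484.9 -433.5  270. ] yaw -62.9 tilt 0.04 q6 0.33 | shift cm [-0.46 -0.31  6.5 ] |d| 6.5 | turn -0.015 rad F [0.1 0.2 0.6] w 74.3
```

Call:
{"name": "send_rows", "arguments": {"steps": [[[-0.5,-0.3,2],0,-0.6],[[0,0,2],0,-0.6],[[0,0,2],0,-0.6],[[0,0,0.4],0,-0.6],[[0,0,0],0,0.2],[[0,0,0],0,1],[[0,0,0],0,1],[[0,0,0],0,1]]}}

```text
time: 3.1
tcp_pos: [485.5, -428.8, 206.0]
eef_rot: [0.001, 0.853, -0.522, 0.002]
ft_force: [0.4, 0.3, -1.3]
grip_width: 51.3
```

```bash
python3 - <<'E'
from h import *
goto(485.5,-428,205,-62)
E
```

```text
t=3.1 tcp [ 485.5 -428.8  206. ] yaw -62.9 tilt 0.26 q6 0.34 | shift cm [-0.07 -0.04  0.1 ] |d| 0.1 | turn -0.016 rad F [ 0.4  0.3 -1.3] w 51.3
```

Call:
{"name": "send_rows", "arguments": {"steps": [[[0,0,-3],0,1],[[0,0,-5],0,1],[[0,0,-5],0,1],[[0,0,-5],0,1],[[-2,-1,-2],0,1],[[-4.5,-1.2,0],0,1],[[-5,-1.4,0],0,1],[[-5,-1.4,0],0,1],[[-5,-1.4,0],0,1],[[-5,-1.4,0],0,1],[[-5,-1.4,0],0,1],[[-4,-1.4,0],0,1]]}}

```text
time: 4.6
tcp_pos: [414.0, -55.0, 412.6]
eef_rot: [-0.0, 0.852, -0.524, 0.004]
ft_force: [-0.1, 0.2, -1.4]
grip_width: 51.5
```

```bash
python3 - <<'E'
from h import *
goto(410,-35,400,-62)
s,im=wrist(); save(im,"w3.png")
E
```

```text
t=4.6 tcp [414.  -55.  412.6] yaw -63.2 tilt 0.46 q6 0.91 | shift cm [-1.97 -0.54  1.25] |d| 2.4 | turn -0.021 rad F [-0.1  0.2 -1.4] w 51.5
```

View pics/w3.png

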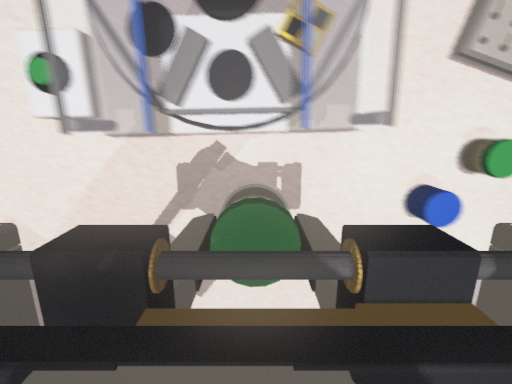

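```bash
python3 - <<'E'
from h import *
s,im=wrist(); 
g=im["color"].max(2); m=((g<75)*255).astype(np.uint8)
for c in cv2.findContours(m[:200],cv2.RETR_EXTERNAL,cv2.CHAIN_APPROX_NONE)[0]:
    if cv2.contourArea(c)<300: continue
    w=np.array([ray(im,*p[0],42)[:2] for p in c],np.float32); (x,y),r=cv2.minEnclosingCircle(w); print("dark",c.mean(0)[0].round(),x,y,r)
b=masks(im)["blue"][:140]
hs=cv2.cvtColor(im["color"],cv2.COLOR_RGB2HSV); b=cv2.inRange(hs,np.array((105,90,80)),np.array((125,255,255)))[:131]
for lo,hi in((100,190),(280,340)):
    v,u=np.nonzero(b[:,lo:hi]); u=u+lo
    w=np.array([ray(im,a,c,116)[:2] for a,c in zip(u,v)],np.float32)
    vx,vy,x0,y0=cv2.fitLine(w,cv2.DIST_HUBER,0,.01,.01).ravel(); print(len(w),"yaw",np.degrees(np.arctan2(vy,vx)),"pt",x0,y0, "offset", -np.sin(np.radians(27.8))*x0+np.cos(np.radians(27.8))*y0)
print("axis offset", -np.sin(np.radians(27.8))*610.5+np.cos(np.radians(27.8))*70)
print("btn",[(l,) for l in lids(im,z=70,mina=50)])
goto(517,21,412,-62.2)
E
```

```text
dark [164.  31.] 519.4387817382812 127.62310028076172 29.191240310668945
dark [234.   8.] 589.0650024414062 62.06301498413086 37.90388488769531
794 yaw 28.316013 pt 479.6817 92.92314 offset -141.51909415982388
700 yaw 28.407381 pt 551.244 -49.06005 offset -300.49043354733266
axis offset -222.80837566244773
btn [((291.1, -117.9, 29.5, (255, 281)),), ((337.2, -93.8, 60.1, (254, 231)),), ((574.8, -318.7, 25.0, (501, 161)),), ((419.2, 211.4, 15.4, (46, 72)),)]
t=4.7 tcp [414.1 -53.8 412.9] yaw -63.0 tilt 0.47 q6 0.91 | shift cm [ -2.   -12.57   0.14] |d| 12.7 | turn -0.014 rad F [ 0.3  0.3 -0.5] w 51.5
```

```bash
python3 - <<'E'
from h import *
s,im=wrist(); 
g=im["color"].max(2); print(g[75,231],g[75,205:260:4])
m=((g<110)*255).astype(np.uint8)
for c in cv2.findContours(m[40:115,200:265].copy(),cv2.RETR_EXTERNAL,cv2.CHAIN_APPROX_NONE)[0]:
    if cv2.contourArea(c)<300: continue
    c=c+np.array([[200,40]]); w=np.array([ray(im,*p[0],42)[:2] for p in c],np.float32); (x,y),r=cv2.minEnclosingCircle(w); print("dark",c.mean(0)[0].round(),x,y,r)
a=np.radians(28.3); print(np.array([608.7,72.3])-105*np.array([np.cos(a),np.sin(a)]))
E
```

```text
88 [234 233  85  88  88  89  90  90  91  88  86  87  89  88]
dark [235.  77.] 515.6228637695312 22.643787384033203 29.363176345825195
[516.24987788  22.52073805]
```

```bash
python3 - <<'E'
from h import *
goto(516,22.5,380,-61.7)
E
```

```text
t=4.8 tcp [414.5 -55.2 412.8] yaw -63.0 tilt 0.47 q6 0.91 | shift cm [ -2.35 -12.56   3.32] |d| 13.2 | turn -0.023 rad F [-0.2  0.3 -0.4] w 51.7
```

Call:
{"name": "send_rows", "arguments": {"steps": [[[-0.8,-4,0],-0.02,1],[[-0.8,-4.2,0],0,1],[[-0.8,-4.2,0],0,1],[[0,-0.4,1.5],0,1],[[0,0,2],0,1],[[0,0,0],0,1]]}}

```text
time: 5.5
tcp_pos: [520.3, 22.9, 376.0]
eef_rot: [0.001, 0.857, -0.516, 0.005]
ft_force: [0.6, 0.3, 0.5]
grip_width: 51.5
```

```bash
python3 - <<'E'
from h import *
goto(516,22.5,249,-61.7)
E
```

```text
t=5.5 tcp [520.3  22.9 376. ] yaw -62.1 tilt 0.56 q6 1.08 | shift cm [-0.28  0.44 12.7 ] |d| 12.7 | turn -0.008 rad F [0.6 0.3 0.5] w 51.5
```

Call:
{"name": "send_rows", "arguments": {"steps": [[[-0.1,0.4,3],-0.01,1],[[0,0,3],0,1],[[0,0,3],0,1],[[0,0,2],0,1],[[0,0,1],0,1],[[0,0,0],0,1]]}}

```text
time: 6.25
tcp_pos: [515.6, 17.3, 255.9]
eef_rot: [-0.0, 0.858, -0.514, 0.007]
ft_force: [0.3, 0.8, -0.7]
grip_width: 51.6
```

```bash
python3 - <<'E'
from h import *
goto(516,22.5,248,-61.7)
E
```

```text
t=6.2 tcp [515.6  17.3 255.9] yaw -61.8 tilt 0.84 q6 1.07 | shift cm [-0.44 -0.28  0.79] |d| 0.9 | turn -0.002 rad F [ 0.3  0.8 -0.7] w 51.6
```

Call:
{"name": "send_rows", "arguments": {"steps": [[[-0.4,-0.3,0],0,1],[[0,0,0.4],0,1],[[0,0,0.4],0,1],[[0,0,0],0,1]]}}

```text
time: 6.75
tcp_pos: [517.0, 22.8, 249.8]
eef_rot: [-0.001, 0.858, -0.513, 0.009]
ft_force: [-0.2, 0.2, -1.3]
grip_width: 51.0
```

```bash
python3 - <<'E'
from h import *
goto(516,22.5,248,-61.7)
E
```

```text
t=6.8 tcp [517.   22.8 249.8] yaw -61.8 tilt 1.01 q6 1.08 | shift cm [-0.03  0.11  0.18] |d| 0.2 | turn -0.002 rad F [-0.2  0.2 -1.3] w 51.0
```

Call:
{"name": "send_rows", "arguments": {"steps": [[[0,0.1,0.2],0,1],[[0,0,0],0,0.7],[[0,0,0],0,-0.2],[[0,0,0],0,-0.5],[[0,0,0],0,-0.5],[[0,0,-2],0,-0.5],[[0,0,-4],0,-0.5],[[0,0,-5],0,-0.5],[[0,0,-5],0,-0.5],[[0,0,0],0,-0.5]]}}

```text
time: 8.0
tcp_pos: [512.4, 23.3, 419.3]
eef_rot: [-0.002, 0.858, -0.513, 0.01]
ft_force: [-0.2, 0.1, -1.1]
grip_width: 69.7
```

```bash
python3 - <<'E'
from h import *
goto(450,-10,400,-61.7)
E
```

```text
t=8.0 tcp [512.4  23.3 419.3] yaw -61.8 tilt 1.21 q6 1.08 | shift cm [-0.04  7.1   1.83] |d| 7.3 | turn -0.002 rad F [-0.2  0.1 -1.1] w 69.7
```

Call:
{"name": "send_rows", "arguments": {"steps": [[[0,3,0],0,-0.5],[[0,0,0],0,-0.5]]}}

```text
time: 8.25
tcp_pos: [485.0, 9.0, 420.2]
eef_rot: [-0.002, 0.858, -0.513, 0.011]
ft_force: [-0.1, -0.4, -0.2]
grip_width: 69.8
```

```bash
python3 - <<'E'
from h import *
s,im=wrist(); save(im,"w4.png"); m=masks(im)["red"]
for c in cv2.findContours(m,cv2.RETR_EXTERNAL,cv2.CHAIN_APPROX_NONE)[0]:
    if cv2.contourArea(c)<150: continue
    w=np.array([ray(im,*p[0],182)[:2] for p in c],np.float32); print(c.mean(0),cv2.minAreaRect(w))
print(lids(im,z=92))
goto(608.7,72.3,440,-1.7)
E
```

```text
[[251.80645161  29.25806452]] ((607.9398803710938, 71.95220184326172), (54.462867736816406, 13.199309349060059), 87.71905517578125)
[(584.9, -284.8, 22.6, (493, 223)), (427.8, 201.3, 13.6, (79, 151)), (519.2, 20.5, 25.4, (254, 155))]
t=8.3 tcp [485.6   9.3 419.9] yaw -61.8 tilt 1.26 q6 1.05 | shift cm [  0.3  -13.86  -1.79] |d| 14.0 | turn -1.049 rad F [-0.1  0.7  0.3] w 69.8
```

View pics/w4.png

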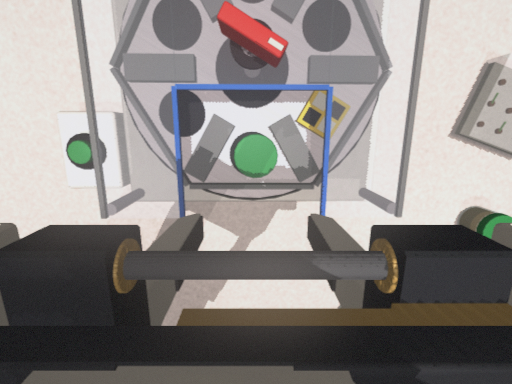

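Call:
{"name": "send_rows", "arguments": {"steps": [[[0,0,0],-0.17,-0.3],[[0,0,0],-0.18,-0.3],[[0,0,0],-0.18,-0.3],[[0,0,0],-0.18,-0.3],[[0,0,0],-0.18,-0.3],[[0,0,0],-0.18,-0.3],[[0,0,0],0,-0.3]]}}

```text
time: 9.18
tcp_pos: [488.5, 11.0, 417.8]
eef_rot: [0.003, 1.0, 0.013, 0.008]
ft_force: [-0.2, -0.5, 0.1]
grip_width: 60.2
```

```bash
python3 - <<'E'
from h import *
goto(608,72,400,-2)
E
```

```text
t=9.2 tcp [488.5  11.  417.8] yaw 1.4 tilt 1.00 q6 -0.05 | shift cm [12.07 -5.81  1.94] |d| 13.5 | turn 0.060 rad F [-0.2 -0.5  0.1] w 60.2
```

Call:
{"name": "send_rows", "arguments": {"steps": [[[4,-2,0],0.06,-0.3],[[4,-2,0],0,-0.3],[[4,-2,0.5],0,-0.3],[[0,0,0.5],0,-0.3],[[0,0,0],0,-0.3]]}}

```text
time: 9.8
tcp_pos: [614.3, 71.0, 407.9]
eef_rot: [0.003, 1.0, -0.03, 0.008]
ft_force: [-0.8, 0.2, -0.1]
grip_width: 60.5
```

```bash
python3 - <<'E'
from h import *
goto(608,72,338,-2)
E
```

```text
t=9.8 tcp [614.3  71.  407.9] yaw -3.5 tilt 0.94 q6 0.14 | shift cm [-0.74 -0.1   6.98] |d| 7.0 | turn -0.026 rad F [-0.8  0.2 -0.1] w 60.5
```

```bash
cat >> h.py <<'E'
def gg(x,y,z,yaw):
    "target for grasp point (z of grasp point); yaw tool x"
    s=env.state(); p,R=pose(s); g=p+R.apply([0,0,167]); print("grasp at",g.round(1),end=" | ")
    d=R.apply([0,0,167]); goto(x-d[0],y-d[1],z-d[2],yaw)
E
python3 - <<'E'
from h import *
gg(608,72,170,-2)
E
```

```text
grasp at [616.8  69.9 241. ] | t=9.8 tcp [614.3  71.  407.9] yaw -3.5 tilt 0.94 q6 0.14 | shift cm [-1.   -0.19  7.08] |d| 7.2 | turn -0.026 rad F [-0.8  0.2 -0.1] w 60.5
```

Call:
{"name": "send_rows", "arguments": {"steps": [[[-1,-0.2,0],-0.026,-0.3],[[0,0,2.5],0,-0.3],[[0,0,2.5],0,-0.3],[[0,0,1.5],0,-0.3],[[0,0,0],0,-0.3]]}}

```text
time: 10.42
tcp_pos: [600.6, 72.3, 344.8]
eef_rot: [0.003, 1.0, -0.018, 0.01]
ft_force: [-0.4, -0.2, 0.6]
grip_width: 60.3
```

```bash
python3 - <<'E'
from h import *
gg(608,72,170,-2)
E
```

```text
grasp at [603.9  71.3 177.8] | t=10.4 tcp [600.6  72.3 344.8] yaw -2.1 tilt 1.19 q6 0.12 | shift cm [ 0.39 -0.09  0.79] |d| 0.9 | turn -0.001 rad F [-0.4 -0.2  0.6] w 60.3
```

Close on the knob.

Call:
{"name": "send_rows", "arguments": {"steps": [[[0.4,-0.1,0.4],0,-0.3],[[0,0,0.4],0,-0.3],[[0,0,0],0,0.4],[[0,0,0],0,0.8],[[0,0,0],0,1],[[0,0,0],0,1]]}}

```text
time: 11.18
tcp_pos: [605.2, 73.2, 339.3]
eef_rot: [0.003, 1.0, -0.018, 0.012]
ft_force: [0.2, 0.2, -0.7]
grip_width: 25.3
```

```bash
python3 - <<'E'
from h import *
gg(608,72,170,58.3)
E
```

```text
grasp at [609.   72.2 172.4] | t=11.2 tcp [605.2  73.2 339.3] yaw -2.1 tilt 1.37 q6 0.12 | shift cm [-0.11  0.03  0.23] |d| 0.3 | turn -1.053 rad F [ 0.2  0.2 -0.7] w 25.3
```

Finish closing, then turn.

Call:
{"name": "send_rows", "arguments": {"steps": [[[0,0,0.2],0,1],[[0,0,0],0,1],[[0,0,0],-0.15,1],[[0,0,0],-0.15,1],[[0,0,0],-0.15,1],[[0,0,0],-0.15,1],[[0,0,0],-0.15,1],[[0,0,0],-0.15,1],[[0,0,0],0,1]]}}

```text
time: 12.3
tcp_pos: [605.1, 73.2, 337.4]
eef_rot: [0.007, 0.903, 0.43, 0.009]
ft_force: [0.2, 1.2, 1.4]
grip_width: 14.1
```

```bash
python3 - <<'E'
from h import *
gg(608,72,170,58.3)
E
```

```text
grasp at [608.8  72.5 170.5] | t=12.3 tcp [605.1  73.2 337.4] yaw 51.0 tilt 1.29 q6 -0.81 | shift cm [-0.09 -0.03  0.05] |d| 0.1 | turn -0.128 rad F [0.2 1.2 1.4] w 14.1
```

Call:
{"name": "send_rows", "arguments": {"steps": [[[0,0,0],-0.07,1],[[0,0,0],-0.06,1],[[0,0,0],0,1],[[0,0,0],0,0.4],[[0,0,0],0,-0.3],[[0,0,-1],0,-0.3],[[0,0,-3],0,-0.3],[[0,0,-4],0,-0.4],[[0,0,0],0,-0.5]]}}

```text
time: 13.42
tcp_pos: [603.1, 73.5, 421.4]
eef_rot: [0.007, 0.877, 0.481, 0.009]
ft_force: [0.6, -1.1, 0.1]
grip_width: 68.2
```

```bash
python3 - <<'E'
from h import *
gg(608,72,170,58.3)
im=env.get_image("scene"); save(im,"s1.png",scale=1.5); print(lids(im,mina=60))
im=env.get_image("top"); save(im,"t1.png",scale=1.5); print(lids(im,mina=60))
E
```

```text
grasp at [606.8  72.7 254.5] | t=13.4 tcp [603.1  73.5 421.4] yaw 57.5 tilt 1.32 q6 -0.92 | shift cm [-0.07 -0.04  8.45] |d| 8.4 | turn -0.015 rad F [ 0.6 -1.1  0.1] w 68.2
[(587.9, -34.9, 27.5, (274, 237)), (405.7, 216.4, 15.5, (382, 215)), (590.9, -339.9, 27.5, (172, 202)), (356.8, -257.3, 28.2, (233, 154))]
[(353.2, -262.5, 23.7, (299, 260)), (587.8, -344.0, 24.3, (323, 191))]
```

View pics/s1.png

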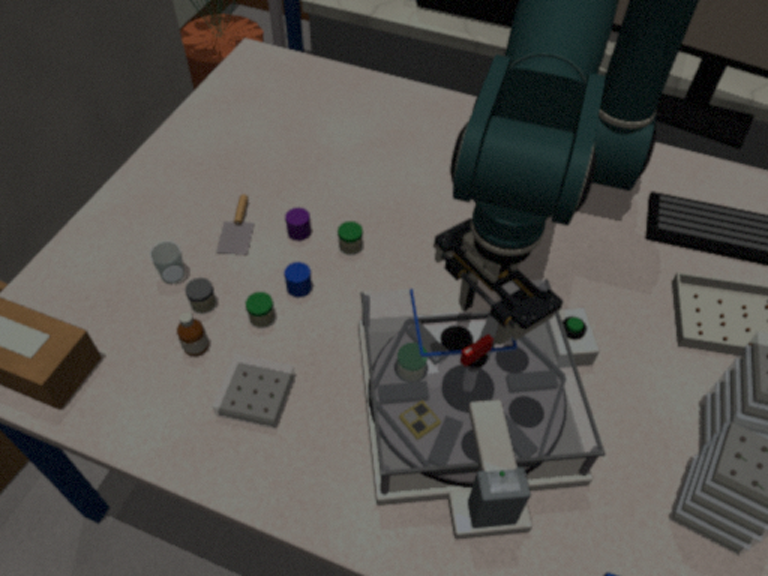

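Call:
{"name": "send_rows", "arguments": {"steps": [[[0,0,0],0.18,-0.6],[[0,0,0],0.18,-0.6],[[0,0,0],0.18,-0.6],[[0,0,0],0.18,-0.6],[[0,0,0],0.18,-0.6],[[0,0,0],0.18,-0.6],[[0,0,0],0.18,-0.6],[[0,0,0],0.18,-0.6],[[0,0,0],0.18,-0.6],[[0,0,0],0.18,-0.6],[[0,0,0],0.18,-0.6],[[0,0,0],0.1,-0.6]]}}

```text
time: 15.02
tcp_pos: [602.5, 73.2, 401.4]
eef_rot: [0.004, 0.839, -0.544, 0.0]
ft_force: [0.5, -0.2, 0.0]
grip_width: 73.8
```

```bash
python3 - <<'E'
from h import *
gg(580,-350,230,-62)
gg(587-71,-344.5-36,230,-62)
E
```

```text
grasp at [601.9  72.1 234.4] | t=15.0 tcp [602.5  73.2 401.4] yaw -65.8 tilt 0.45 q6 1.23 | shift cm [37.62 19.26  0.73] |d| 42.3 | turn -0.067 rad F [ 0.5 -0.2  0. ] w 73.8
grasp at [601.9  72.1 234.4] | t=15.0 tcp [602.5  73.2 401.4] yaw -65.8 tilt 0.45 q6 1.23 | shift cm [37.78 26.35  0.78] |d| 46.1 | turn -0.067 rad F [ 0.5 -0.2  0. ] w 73.8
```

Call:
{"name": "send_rows", "arguments": {"steps": [[[2,1.5,0],-0.06,-0.6],[[4.5,3,0],0,-0.6],[[4.5,3,0],0,-0.6],[[4.5,3,0],0,-0.6],[[4.5,3,0],0,-0.6],[[4.5,3,0],0,-0.6],[[4.5,3,0],0,-0.6],[[4.5,3.2,0],0,-0.6],[[3,2.5,0],0,-0.6],[[0,0,0],0,-0.6]]}}

```text
time: 16.27
tcp_pos: [543.3, -380.2, 390.2]
eef_rot: [0.006, 0.855, -0.518, -0.009]
ft_force: [-0.3, -0.5, 0.1]
grip_width: 74.3
```

```bash
python3 - <<'E'
from h import *
s,im=wrist(); save(im,"w5.png"); print(lids(im)); gg(587,-345,100,-62)
E
```

```text
[(586.3, -344.5, 24.9, (245, 128))]
grasp at [ 540.2 -379.1  223.3] | t=16.3 tcp [ 543.6 -379.1  390.3] yaw -62.4 tilt 1.18 q6 0.44 | shift cm [-0.74 -5.95 12.23] |d| 13.6 | turn -0.007 rad F [0.1 0.2 0.2] w 74.2
```

View pics/w5.png

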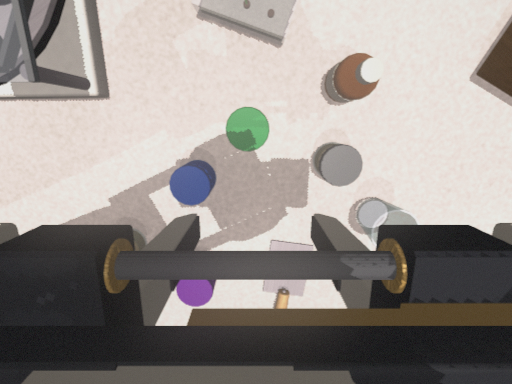

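Call:
{"name": "send_rows", "arguments": {"steps": [[[-0.4,-3,1],0,-0.6],[[-0.4,-3,1],0,-0.6],[[0,0,4],0,-0.6],[[0,0,3.5],0,-0.6],[[0,0,2.5],0,-0.6],[[0,0,0],0,-0.6]]}}

```text
time: 17.08
tcp_pos: [593.1, -335.9, 262.9]
eef_rot: [0.005, 0.856, -0.516, -0.011]
ft_force: [-0.3, -0.5, -0.2]
grip_width: 74.3
```

```bash
python3 - <<'E'
from h import *
gg(586.5,-344.7,38,-62)
E
```

```text
grasp at [ 589.2 -335.4   95.9] | t=17.1 tcp [ 593.1 -335.9  262.9] yaw -62.2 tilt 1.36 q6 0.54 | shift cm [0.78 0.56 5.8 ] |d| 5.9 | turn -0.003 rad F [-0.3 -0.5 -0.2] w 74.3
```

Call:
{"name": "send_rows", "arguments": {"steps": [[[0.8,0.6,0],0,-0.6],[[0,0,2],0,-0.6],[[0,0,0],0,-0.6]]}}

```text
time: 17.45
tcp_pos: [591.5, -345.8, 244.2]
eef_rot: [0.005, 0.857, -0.516, -0.01]
ft_force: [-0.4, 0.3, 1.0]
grip_width: 74.2
```

```bash
python3 - <<'E'
from h import *
gg(586.5,-344.7,38,-62)
E
```

```text
grasp at [ 587.9 -345.5   77.2] | t=17.4 tcp [ 591.5 -345.8  244.2] yaw -62.1 tilt 1.22 q6 0.52 | shift cm [-0.1   0.02  3.92] |d| 3.9 | turn -0.002 rad F [-0.4  0.3  1. ] w 74.2
```

Call:
{"name": "send_rows", "arguments": {"steps": [[[-0.1,0,2],0,-0.6],[[0,0,1.8],0,-0.6],[[0,0,0],0,-0.4],[[0,0,0],0,0.2],[[0,0,0],0,1],[[0,0,0],0,1],[[0,0,0],0,1]]}}

```text
time: 18.32
tcp_pos: [590.3, -344.9, 204.4]
eef_rot: [0.005, 0.857, -0.516, -0.009]
ft_force: [-0.2, -0.7, -0.9]
grip_width: 51.4
```

```bash
python3 - <<'E'
from h import *
gg(586.5,-344.7,38,-62)
E
```

```text
grasp at [ 586.9 -344.7   37.4] | t=18.3 tcp [ 590.3 -344.9  204.4] yaw -62.1 tilt 1.17 q6 0.52 | shift cm [-0.02  0.03 -0.05] |d| 0.1 | turn -0.002 rad F [-0.2 -0.7 -0.9] w 51.4
```

Call:
{"name": "send_rows", "arguments": {"steps": [[[0,0,-3],0,1],[[0,0,-5],0,1],[[0,0,-5],0,1],[[0,0,-4],0,1],[[-2,-0.6,-1.5],0,1],[[-4.5,-1.3,0],0,1],[[-4.8,-1.5,0],0,1],[[-4.8,-1.5,0],0,1],[[-4.8,-1.5,0],0,1],[[-4.8,-1.5,0],0,1],[[-4.8,-1.5,0],0,1],[[-3,-1,0],0,1]]}}

```text
time: 19.82
tcp_pos: [523.0, 14.1, 389.6]
eef_rot: [0.005, 0.856, -0.516, -0.013]
ft_force: [-0.0, -0.0, -2.2]
grip_width: 51.6
```

```bash
python3 - <<'E'
from h import *
gg(516,22.5,200,-61.7)
E
```

```text
grasp at [518.2  15.  222.7] | t=19.8 tcp [523.   14.1 389.6] yaw -62.2 tilt 1.65 q6 1.06 | shift cm [-0.73 -0.2   2.28] |d| 2.4 | turn -0.009 rad F [-0.  -0.  -2.2] w 51.6
```

Call:
{"name": "send_rows", "arguments": {"steps": [[[-0.7,-0.2,1],0,1],[[0,0,2],0,1],[[0,0,3],0,1],[[0,0,0],0,1]]}}

```text
time: 20.32
tcp_pos: [517.7, 22.7, 322.7]
eef_rot: [0.006, 0.857, -0.516, -0.015]
ft_force: [-0.5, -0.3, -1.4]
grip_width: 52.0
```

```bash
python3 - <<'E'
from h import *
gg(516,22.5,80,-61.7)
im=env.get_image("scene"); print(ray(im,303.5,225.5,42)); print(lids(im,z=92,mina=60)); save(im,"s2.png",crop=(220,100,440,320),scale=2.7)
E
```

```text
grasp at [512.3  23.5 155.7] | t=20.3 tcp [517.7  22.7 322.7] yaw -62.1 tilt 1.88 q6 1.08 | shift cm [ 0.42 -0.48  7.56] |d| 7.6 | turn -0.007 rad F [-0.5 -0.3 -1.4] w 52.0
[516.61801664  23.21363999  42.        ]
[(613.7, -27.0, 26.3, (274, 237)), (439.3, 213.3, 14.9, (382, 215)), (456.3, 20.0, 28.0, (310, 198)), (392.4, -240.7, 27.0, (232, 154))]
```

View pics/s2.png

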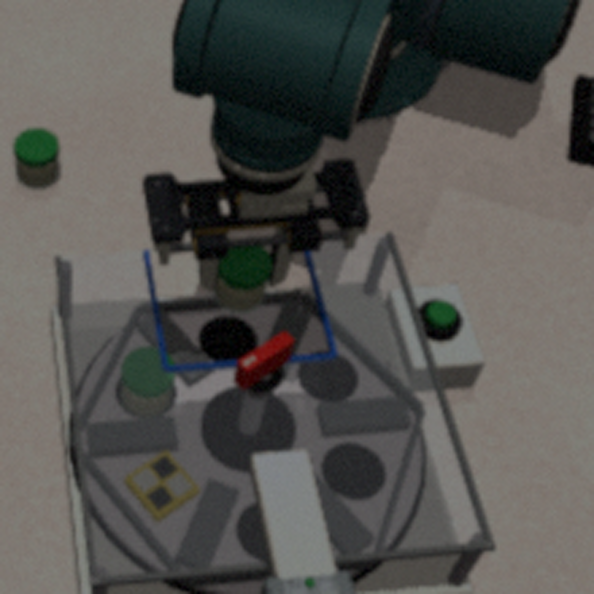

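Call:
{"name": "send_rows", "arguments": {"steps": [[[0.4,-0.5,0],0,1],[[0,0,2.5],0,1],[[0,0,2.5],0,1],[[0,0,1],0,1],[[0,0,0],0,1]]}}

```text
time: 21.0
tcp_pos: [525.5, 19.8, 267.5]
eef_rot: [0.004, 0.856, -0.517, -0.011]
ft_force: [0.5, 0.1, -1.1]
grip_width: 51.4
```

```bash
python3 - <<'E'
from h import *
gg(516,22.5,80,-61.7)
E
```

```text
grasp at [521.5  20.6 100.6] | t=21.0 tcp [525.5  19.8 267.5] yaw -62.2 tilt 1.39 q6 1.07 | shift cm [-0.39  0.36  2.07] |d| 2.1 | turn -0.009 rad F [ 0.5  0.1 -1.1] w 51.4
```

Call:
{"name": "send_rows", "arguments": {"steps": [[[-0.4,0.3,0.5],0,1],[[0,0,1],0,1],[[0,0,0.3],0,1],[[0,0,0],0,1]]}}

```text
time: 21.5
tcp_pos: [520.7, 22.2, 250.7]
eef_rot: [0.003, 0.856, -0.517, -0.01]
ft_force: [-0.1, 0.2, -1.4]
grip_width: 51.4
```

```bash
python3 - <<'E'
from h import *
gg(516,22.5,80,-61.7)
E
```

```text
grasp at [517.2  23.   83.7] | t=21.5 tcp [520.7  22.2 250.7] yaw -62.2 tilt 1.23 q6 1.08 | shift cm [-0.01  0.13  0.37] |d| 0.4 | turn -0.009 rad F [-0.1  0.2 -1.4] w 51.4
```

Call:
{"name": "send_rows", "arguments": {"steps": [[[0,0.1,0.3],0,1],[[0,0,0.1],0,1],[[0,0,0],0,0.7],[[0,0,0],0,-0.2],[[0,0,0],0,-0.5],[[0,0,0],0,-0.5],[[0,0,-2],0,-0.5],[[0,0,-4],0,-0.5],[[0,0,-5],0,-0.5],[[0,0,-4.5],0,-0.5],[[0,3,0],0,-0.5],[[0,0,0],0,-0.5]]}}

```text
time: 23.0
tcp_pos: [494.9, 6.7, 416.1]
eef_rot: [0.002, 0.856, -0.517, -0.007]
ft_force: [-0.0, -1.0, 0.5]
grip_width: 69.7
```

```bash
python3 - <<'E'
from h import *
s,im=wrist(); save(im,"w6.png"); m=masks(im)["red"]
for c in cv2.findContours(m,cv2.RETR_EXTERNAL,cv2.CHAIN_APPROX_NONE)[0]:
    if cv2.contourArea(c)<150: continue
    w=np.array([ray(im,*p[0],182)[:2] for p in c],np.float32); print(c.mean(0),cv2.minAreaRect(w))
print(lids(im,z=92))
gg(608,72,230,58.3)
E
```

```text
[[254.97927461  25.10880829]] ((608.266357421875, 72.14776611328125), (13.280817031860352, 54.58999252319336), 58.638736724853516)
[(428.6, 201.0, 13.3, (81, 151)), (517.4, 22.3, 25.2, (254, 156)), (601.3, -20.6, 19.5, (322, 105))]
grasp at [493.2   7.8 249.2] | t=23.1 tcp [495.6   7.  416.2] yaw -62.2 tilt 0.84 q6 1.05 | shift cm [ -0.31 -13.16   1.79] |d| 13.3 | turn 1.039 rad F [0.2 0.3 0.8] w 69.7
```

View pics/w6.png

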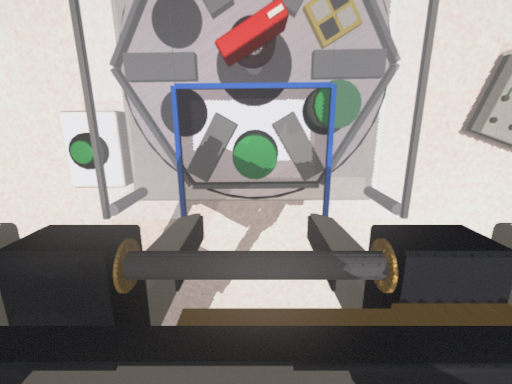

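Call:
{"name": "send_rows", "arguments": {"steps": [[[0,0,0],0.17,-0.3],[[0,0,0],0.18,-0.3],[[0,0,0],0.18,-0.3],[[0,0,0],0.18,-0.3],[[0,0,0],0.18,-0.3],[[0,0,0],0.18,-0.3],[[0,0,0],0,-0.3]]}}

```text
time: 23.92
tcp_pos: [498.2, 8.8, 418.6]
eef_rot: [-0.005, -0.459, 0.888, 0.006]
ft_force: [0.1, -0.4, -0.2]
grip_width: 60.5
```

```bash
python3 - <<'E'
from h import *
gg(608.2,72.2,230,58.4)
E
```

```text
grasp at [495.9   9.7 251.6] | t=23.9 tcp [498.2   8.8 418.6] yaw -125.3 tilt 0.84 q6 2.15 | shift cm [-11.6   -5.58   2.04] |d| 13.0 | turn -0.064 rad F [ 0.1 -0.4 -0.2] w 60.5
```

Call:
{"name": "send_rows", "arguments": {"steps": [[[-3.7,-1.8,0],-0.06,-0.3],[[-3.7,-1.7,0],0,-0.3],[[-3.7,-1.7,0],0,-0.3],[[0,0,1],0,-0.3],[[0,0,0],0,-0.3]]}}

```text
time: 24.55
tcp_pos: [605.5, 76.9, 407.4]
eef_rot: [-0.005, -0.497, 0.868, 0.006]
ft_force: [-0.5, 0.3, -0.8]
grip_width: 60.5
```

```bash
python3 - <<'E'
from h import *
gg(608.2,72.2,170,58.4)
E
```

```text
grasp at [603.2  77.8 240.4] | t=24.6 tcp [605.5  76.9 407.4] yaw -120.4 tilt 0.85 q6 2.18 | shift cm [ 0.21 -0.81  7.03] |d| 7.1 | turn 0.021 rad F [-0.5  0.3 -0.8] w 60.5
```

Call:
{"name": "send_rows", "arguments": {"steps": [[[0.2,-0.8,0],0.02,-0.3],[[0,0,2],0,-0.3],[[0,0,2],0,-0.3],[[0,0,0],0,-0.3]]}}

```text
time: 25.05
tcp_pos: [609.9, 69.6, 364.8]
eef_rot: [-0.005, -0.488, 0.873, 0.006]
ft_force: [0.8, 0.4, 0.7]
grip_width: 59.9
```

```bash
python3 - <<'E'
from h import *
gg(608.2,72.2,170,58.4)
E
```

```text
grasp at [607.7  70.5 197.8] | t=25.1 tcp [609.9  69.6 364.8] yaw -121.6 tilt 0.83 q6 2.19 | shift cm [-0.18  0.01  2.78] |d| 2.8 | turn 0.001 rad F [0.8 0.4 0.7] w 59.9
```

Call:
{"name": "send_rows", "arguments": {"steps": [[[-0.2,0,1.4],0,-0.3],[[0,0,1.3],0,-0.3],[[0,0,0],0,0.4],[[0,0,0],0,1],[[0,0,0],0,1],[[0,0,0],0,1],[[0,0,0],0,1],[[0,0,0],0,1]]}}

```text
time: 26.05
tcp_pos: [610.7, 71.7, 337.3]
eef_rot: [-0.004, -0.488, 0.873, 0.005]
ft_force: [0.3, -0.0, -1.4]
grip_width: 13.8
```

```bash
python3 - <<'E'
from h import *
gg(608.2,72.2,170,118.4)
E
```

```text
grasp at [608.7  72.6 170.3] | t=26.1 tcp [610.7  71.7 337.3] yaw -121.5 tilt 0.74 q6 2.19 | shift cm [0.06 0.03 0.03] |d| 0.1 | turn -1.046 rad F [ 0.3 -0.  -1.4] w 13.8
```

Call:
{"name": "send_rows", "arguments": {"steps": [[[0,0,0],-0.14,1],[[0,0,0],-0.16,1],[[0,0,0],-0.16,1],[[0,0,0],-0.16,1],[[0,0,0],-0.16,1],[[0,0,0],-0.16,1],[[0,0,0],-0.08,1],[[0,0,0],0,1]]}}

```text
time: 27.05
tcp_pos: [610.6, 72.0, 337.3]
eef_rot: [0.001, 0.86, -0.51, -0.006]
ft_force: [-1.2, 1.4, -0.8]
grip_width: 13.8
```

```bash
python3 - <<'E'
from h import *
gg(608.2,72.2,170,118.4)
E
```

```text
grasp at [608.7  72.9 170.3] | t=27.1 tcp [610.6  72.  337.3] yaw -61.3 tilt 0.74 q6 1.14 | shift cm [0.04 0.08 0.03] |d| 0.1 | turn 0.005 rad F [-1.2  1.4 -0.8] w 13.8
```

Call:
{"name": "send_rows", "arguments": {"steps": [[[0,0,0],0,0.4],[[0,0,0],0,-0.3],[[0,0,0],0,-0.3],[[0,0,-2],0,-0.3],[[0,0,-3],0,-0.3],[[0,0,-3.5],0,-0.6],[[0,0,0],0,-0.6]]}}

```text
time: 27.92
tcp_pos: [611.4, 71.4, 429.7]
eef_rot: [-0.0, 0.859, -0.512, -0.005]
ft_force: [0.4, -0.6, -0.4]
grip_width: 73.0
```

```bash
python3 - <<'E'
from h import *
gg(290,-297,230,-62)
im=env.get_image("scene"); save(im,"s3.png",scale=1.5); print(lids(im,mina=60))
E
```

```text
grasp at [609.9  72.4 262.8] | t=27.9 tcp [611.4  71.4 429.7] yaw -61.6 tilt 0.62 q6 1.15 | shift cm [17.32 45.68  3.35] |d| 49.0 | turn 0.007 rad F [ 0.4 -0.6 -0.4] w 73.0
[(680.4, 19.8, 27.0, (282, 273)), (584.0, -37.4, 26.5, (273, 236)), (406.1, 215.9, 15.2, (382, 215)), (357.0, -257.2, 28.4, (232, 154))]
```

View pics/s3.png

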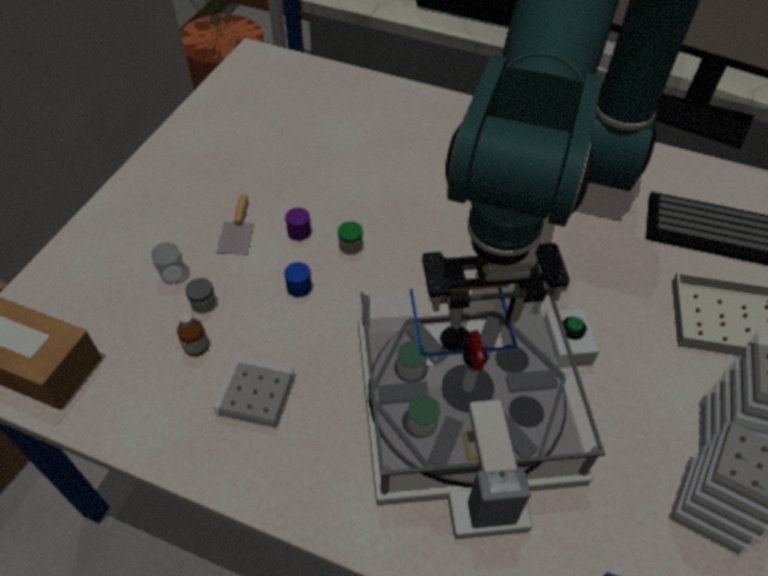

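Call:
{"name": "send_rows", "arguments": {"steps": [[[1,2.5,0],0,-0.6],[[1.8,4.8,0.3],0,-0.6],[[1.8,4.8,0.3],0,-0.6],[[1.8,4.8,0.3],0,-0.6],[[1.8,4.8,0.3],0,-0.6],[[1.8,4.8,0.3],0,-0.6],[[1.8,4.8,0.3],0,-0.6],[[1.8,4.8,0.3],0,-0.6],[[1.8,4.5,0.3],0,-0.6],[[0,0,0],0,-0.6]]}}

```text
time: 29.22
tcp_pos: [316.9, -265.0, 399.8]
eef_rot: [0.002, 0.859, -0.512, -0.01]
ft_force: [0.6, 0.7, 0.0]
grip_width: 74.3
```

```bash
python3 - <<'E'
from h import *
s,im=wrist(); save(im,"w7.png"); print(lids(im)); gg(353,-262.5,100,-62)
E
```

```text
[(351.2, -261.8, 24.8, (268, 147))]
grasp at [ 314.6 -262.9  233. ] | t=29.3 tcp [ 317.7 -264.1  400. ] yaw -61.5 tilt 1.15 q6 0.32 | shift cm [ 2.   -3.56 13.23] |d| 13.8 | turn 0.008 rad F [-0.6  0.1  0.8] w 74.3
```

View pics/w7.png

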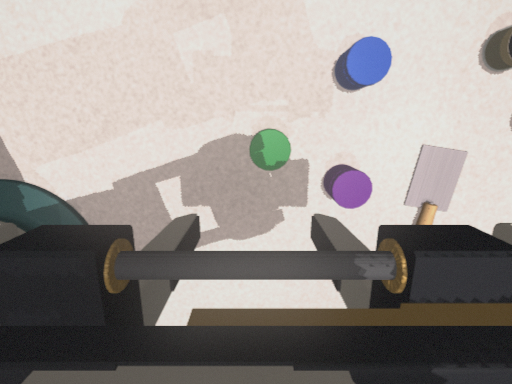

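Call:
{"name": "send_rows", "arguments": {"steps": [[[1,-1.8,1],0,-0.6],[[1,-1.8,1],0,-0.6],[[0,0,4],0,-0.6],[[0,0,3.5],0,-0.6],[[0,0,2],0,-0.6],[[0,0,0],0,-0.6]]}}

```text
time: 30.02
tcp_pos: [362.1, -258.1, 280.1]
eef_rot: [0.001, 0.861, -0.509, -0.011]
ft_force: [0.3, -0.5, 0.7]
grip_width: 74.4
```

```bash
python3 - <<'E'
from h import *
gg(352,-262.3,38,-62)
E
```

```text
grasp at [ 358.9 -256.5  113.1] | t=30.0 tcp [ 362.1 -258.1  280.1] yaw -61.1 tilt 1.22 q6 0.39 | shift cm [0.31 0.79 7.52] |d| 7.6 | turn 0.015 rad F [ 0.3 -0.5  0.7] w 74.4
```

Call:
{"name": "send_rows", "arguments": {"steps": [[[0.3,0.8,1],0.01,-0.6],[[0,0,2],0,-0.6],[[0,0,0],0,-0.6]]}}

```text
time: 30.4
tcp_pos: [356.5, -264.4, 251.1]
eef_rot: [0.001, 0.859, -0.513, -0.009]
ft_force: [1.3, -0.7, 0.2]
grip_width: 74.1
```

```bash
python3 - <<'E'
from h import *
gg(352,-262.3,38,-62)
E
```

```text
grasp at [ 353.6 -263.    84.1] | t=30.4 tcp [ 356.5 -264.4  251.1] yaw -61.7 tilt 1.08 q6 0.38 | shift cm [-0.07  0.05  4.62] |d| 4.6 | turn 0.005 rad F [ 1.3 -0.7  0.2] w 74.1
```

Call:
{"name": "send_rows", "arguments": {"steps": [[[0,0,2],0,-0.6],[[0,0,2],0,-0.6],[[0,0,0.6],0,-0.6],[[0,0,0],0,-0.4],[[0,0,0],0,0.2],[[0,0,0],0,1],[[0,0,0],0,1],[[0,0,0],0,1]]}}

```text
time: 31.4
tcp_pos: [356.9, -265.5, 210.8]
eef_rot: [0.002, 0.858, -0.513, -0.005]
ft_force: [0.2, 0.0, -0.9]
grip_width: 51.3
```

```bash
python3 - <<'E'
from h import *
gg(352,-262.3,38,-62)
gg(516,22.5,240,-61.7)
E
```

```text
grasp at [ 355.  -265.1   43.8] | t=31.4 tcp [ 356.9 -265.5  210.8] yaw -61.7 tilt 0.66 q6 0.38 | shift cm [-0.38  0.13  0.59] |d| 0.7 | turn 0.005 rad F [ 0.2  0.  -0.9] w 51.3
grasp at [ 355.  -265.1   43.8] | t=31.4 tcp [ 356.9 -265.5  210.8] yaw -61.7 tilt 0.66 q6 0.38 | shift cm [-17.86 -27.63 -19.71] |d| 38.4 | turn -0.001 rad F [ 0.2  0.  -0.9] w 51.3
```

Call:
{"name": "send_rows", "arguments": {"steps": [[[0,0,-3],0,1],[[0,0,-5],0,1],[[0,0,-5],0,1],[[0,0,-5],0,1],[[-1.5,-2.5,-1],0,1],[[-2.7,-4,0],0,1],[[-2.8,-4.3,0],0,1],[[-2.8,-4.3,0],0,1],[[-2.8,-4.3,0],0,1],[[-2.8,-4.3,0],0,1],[[-1.5,-2.5,0],0,1],[[0,0,0],0,1]]}}

```text
time: 32.9
tcp_pos: [513.4, 16.0, 406.4]
eef_rot: [0.001, 0.858, -0.514, -0.005]
ft_force: [-0.4, 0.2, -2.0]
grip_width: 51.6
```

```bash
python3 - <<'E'
from h import *
gg(516,22.5,160,-61.7)
im=env.get_image("scene"); save(im,"s4.png",crop=(220,100,440,320),scale=2.7);
E
```

```text
grasp at [511.6  16.5 239.4] | t=32.9 tcp [513.4  16.  406.4] yaw -61.8 tilt 0.63 q6 1.06 | shift cm [-0.26 -0.73  7.94] |d| 8.0 | turn -0.003 rad F [-0.4  0.2 -2. ] w 51.6
```

View pics/s4.png

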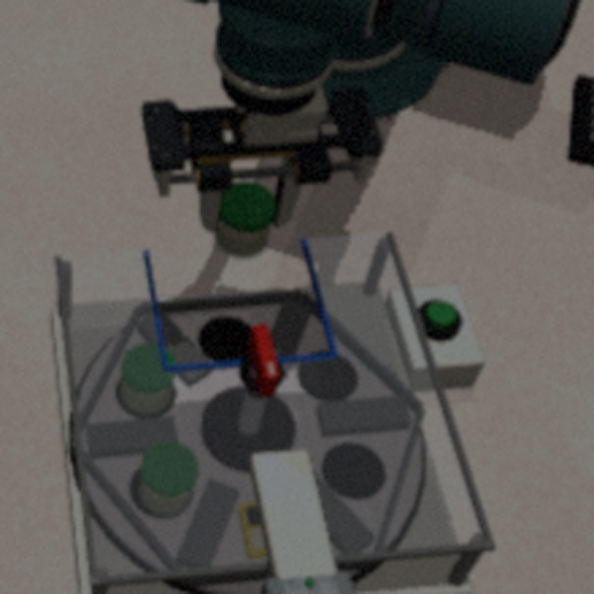

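Call:
{"name": "send_rows", "arguments": {"steps": [[[-0.2,-0.8,1],0,1],[[0,0,3],0,1],[[0,0,3],0,1],[[0,0,3],0,1],[[0,0,1.5],0,1],[[0,0,0],0,1]]}}

```text
time: 33.7
tcp_pos: [517.4, 17.8, 286.3]
eef_rot: [0.001, 0.856, -0.517, -0.005]
ft_force: [0.7, -0.2, -1.7]
grip_width: 51.2
```

```bash
python3 - <<'E'
from h import *
gg(516,22.5,86,-61.7)
E
```

```text
grasp at [515.7  18.3 119.3] | t=33.7 tcp [517.4  17.8 286.3] yaw -62.2 tilt 0.58 q6 1.07 | shift cm [-0.34 -0.25  3.33] |d| 3.4 | turn -0.009 rad F [ 0.7 -0.2 -1.7] w 51.2
```

Call:
{"name": "send_rows", "arguments": {"steps": [[[-0.3,-0.2,0],0,1],[[0,0,1],0,1],[[0,0,1],0,1],[[0,0,0.8],0,1],[[0,0,0],0,1]]}}

```text
time: 34.33
tcp_pos: [518.0, 21.6, 258.9]
eef_rot: [0.001, 0.856, -0.517, -0.003]
ft_force: [0.9, -0.0, -1.3]
grip_width: 51.6
```

```bash
python3 - <<'E'
from h import *
gg(516,22.5,86,-61.7)
E
```

```text
grasp at [516.9  22.1  91.9] | t=34.3 tcp [518.   21.6 258.9] yaw -62.2 tilt 0.41 q6 1.08 | shift cm [-0.08  0.06  0.59] |d| 0.6 | turn -0.009 rad F [ 0.9 -0.  -1.3] w 51.6
```

Call:
{"name": "send_rows", "arguments": {"steps": [[[-0.1,0,0.3],0,1],[[0,0,0.2],0,1],[[0,0,0.1],0,1],[[0,0,0],0,0.7],[[0,0,0],0,-0.2],[[0,0,0],0,-0.5],[[0,0,0],0,-0.5],[[0,0,-2],0,-0.5],[[0,0,-4],0,-0.5],[[0,0,-5],0,-0.5],[[0,3,-4],0,-0.5],[[0,0,0],0,-0.5]]}}

```text
time: 35.83
tcp_pos: [490.5, 8.0, 414.6]
eef_rot: [-0.0, 0.856, -0.517, -0.001]
ft_force: [0.4, 0.3, -0.0]
grip_width: 69.6
```

```bash
python3 - <<'E'
from h import *
s,im=wrist(); save(im,"w8.png",scale=1.4); m=masks(im)["red"]
for c in cv2.findContours(m,cv2.RETR_EXTERNAL,cv2.CHAIN_APPROX_NONE)[0]:
    if cv2.contourArea(c)<100: continue
    w=np.array([ray(im,*p[0],182)[:2] for p in c],np.float32); print(c.mean(0),cv2.minAreaRect(w))
print(lids(im,z=92)); print(lids(im,z=70))
gg(419.5,211.5,120,-62)
im=env.get_image("top"); save(im,"t2.png",crop=(120,90,320,260),scale=3.5); print(lids(im,z=92,mina=40))
im=env.get_image("scene"); save(im,"s5.png",scale=1.5)
E
```

```text
[[252.42857143  32.17142857]] ((603.23876953125, 69.79290008544922), (44.36827087402344, 12.8660888671875), 28.127033233642578)
[(428.2, 200.8, 13.4, (80, 152)), (515.7, 21.9, 25.2, (254, 157)), (599.0, -22.0, 21.2, (322, 108))]
[(419.4, 212.6, 14.4, (80, 152)), (513.3, 20.7, 27.1, (254, 157)), (602.6, -26.4, 22.8, (322, 108))]
grasp at [490.4   8.6 245.8] | t=35.9 tcp [491.    8.2 412.8] yaw -62.2 tilt 0.26 q6 1.05 | shift cm [-21.2   -3.21  12.65] |d| 24.9 | turn -0.004 rad F [-0.9 -0.1  0.1] w 69.9
[(420.9, 205.3, 15.8, (157, 237))]
```

View pics/w8.png

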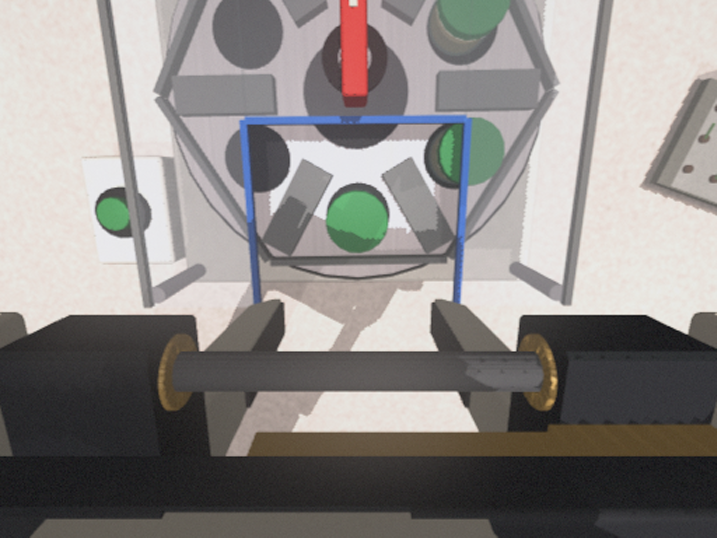

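View pics/s5.png

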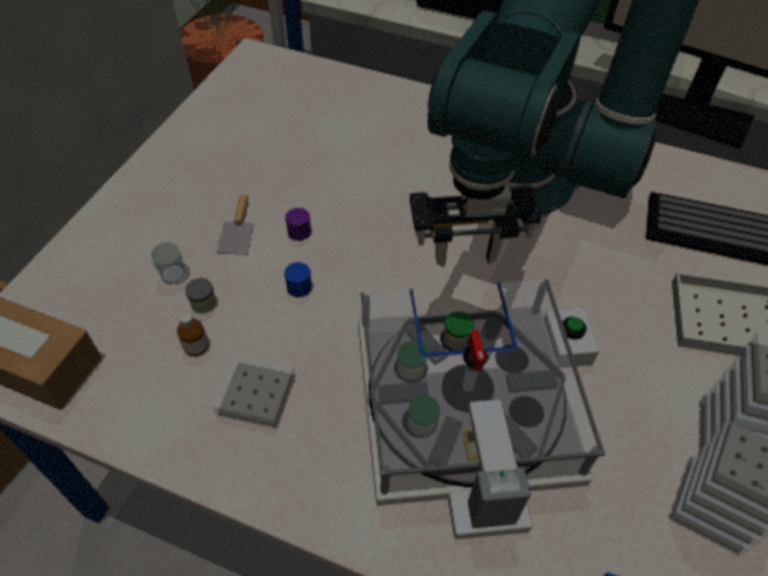

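```bash
python3 - <<'E'
from h import *
im=env.get_image("scene"); a=np.radians(28.3); ax=np.array([608.5,72.3])
for u,v in((411,352),(424,408),(459,324)):
    p=ray(im,u/1.5,v/1.5,92)[:2]; print(p.round(0),[round(float(np.hypot(*(p-ax-105*np.array([np.cos(a+np.radians(60*k)),np.sin(a+np.radians(60*k))])))),0) for k in range(1,6)])
T=im["cam_to_world"]
for u,v in((383,215),(384,216),(390,225)):
    z=im["range_z"][v,u]; print((T@np.array([(u-im["cx"])/im["fx"]*z,(v-im["cy"])/im["fy"]*z,z,1])).round(0))
s,im=wrist(); T=im["cam_to_world"]
for u,v in((80,152),(78,150),(66,160)):
    z=im["range_z"][v,u]; print((T@np.array([(u-im["cx"])/im["fx"]*z,(v-im["cy"])/im["fy"]*z,z,1])).round(0))
E
```

```text
[607. -32.] [209.0, 182.0, 106.0, 2.0, 103.0]
[699.  25.] [175.0, 207.0, 183.0, 110.0, 8.0]
[520.  26.] [177.0, 102.0, 5.0, 104.0, 179.0]
[420. 214.  71.   1.]
[422. 217.  70.   1.]
[429. 241.  49.   1.]
[422. 209.  74.   1.]
[422. 213.  73.   1.]
[394. 234.  51.   1.]
```

View pics/t2.png

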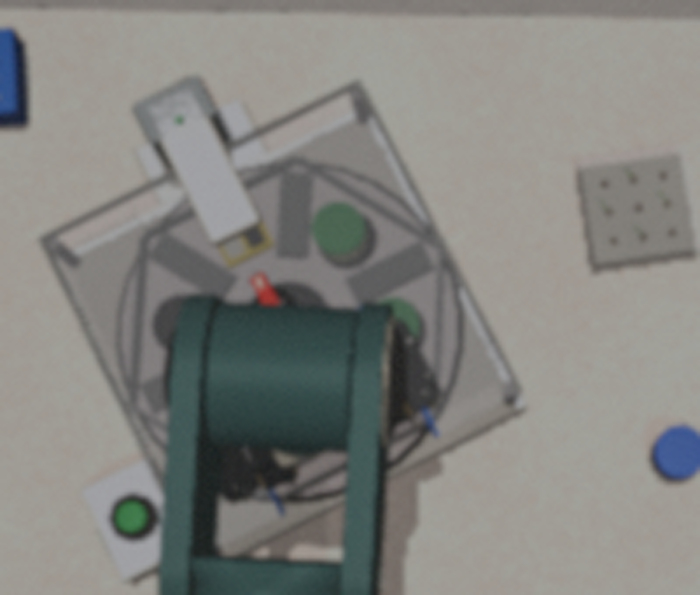

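Call:
{"name": "send_rows", "arguments": {"steps": [[[-2.5,-0.4,0],0,0],[[-4.5,-0.7,1],0,1],[[-4.7,-0.7,1.5],0,1],[[-4.7,-0.7,1.5],0,1],[[-4.5,-0.7,2],0,1],[[0,0,2],0,1],[[0,0,2],0,1],[[0,0,0],0,1],[[0,0,0],0,1]]}}

```text
time: 37.2
tcp_pos: [420.3, 213.8, 299.0]
eef_rot: [0.006, 0.856, -0.517, -0.009]
ft_force: [0.3, 0.5, 0.6]
grip_width: 0.4
```

```bash
python3 - <<'E'
from h import *
gg(420,211.6,100,-62)
E
```

```text
grasp at [416.5 213.6 132. ] | t=37.2 tcp [420.3 213.8 299. ] yaw -62.3 tilt 1.30 q6 1.50 | shift cm [ 0.37 -0.28  3.2 ] |d| 3.2 | turn -0.005 rad F [0.3 0.5 0.6] w 0.4
```

Tips at 113; lower to ~75, then press in small steps.

Call:
{"name": "send_rows", "arguments": {"steps": [[[0.4,-0.3,1],0,1],[[0,0,1.5],0,1],[[0,0,0.7],0,1],[[0,0,0],0,1]]}}

```text
time: 37.7
tcp_pos: [425.1, 210.5, 265.5]
eef_rot: [0.006, 0.855, -0.518, -0.009]
ft_force: [-0.8, 0.2, 0.0]
grip_width: 0.2
```

```bash
python3 - <<'E'
from h import *
gg(420,211.6,83,-62)
E
```

```text
grasp at [421.5 210.3  98.5] | t=37.7 tcp [425.1 210.5 265.5] yaw -62.4 tilt 1.23 q6 1.49 | shift cm [-0.17  0.04  1.56] |d| 1.6 | turn -0.007 rad F [-0.8  0.2  0. ] w 0.2
```

Call:
{"name": "send_rows", "arguments": {"steps": [[[-0.1,0,0.5],0,1],[[0,0,0.4],0,1],[[0,0,0],0,1]]}}

```text
time: 38.08
tcp_pos: [424.4, 211.6, 256.6]
eef_rot: [0.006, 0.855, -0.518, -0.009]
ft_force: [-1.2, -1.6, 2.2]
grip_width: 0.4
```

```bash
python3 - <<'E'
from h import *
gg(420,211.6,83,-62)
E
```

```text
grasp at [421.  211.5  89.6] | t=38.1 tcp [424.4 211.6 256.6] yaw -62.4 tilt 1.18 q6 1.49 | shift cm [-0.05  0.07  0.66] |d| 0.7 | turn -0.007 rad F [-1.2 -1.6  2.2] w 0.4
```

Touching (2.2 N). Press further.

Call:
{"name": "send_rows", "arguments": {"steps": [[[0,0,0.3],0,1],[[0,0,0.3],0,1],[[0,0,0.2],0,1]]}}

```text
time: 38.45
tcp_pos: [424.6, 211.7, 251.7]
eef_rot: [0.005, 0.855, -0.518, -0.008]
ft_force: [-17.3, -7.2, 35.9]
grip_width: 0.3
```

```bash
python3 - <<'E'
from h import *
gg(420,211.6,83,-62)
E
```

```text
grasp at [421.4 211.7  84.7] | t=38.5 tcp [424.6 211.7 251.7] yaw -62.4 tilt 1.09 q6 1.49 | shift cm [-0.06  0.13  0.17] |d| 0.2 | turn -0.007 rad F [-17.3  -7.2  35.9] w 0.3
```

Call:
{"name": "send_rows", "arguments": {"steps": [[[0,0,-0.3],0,1],[[0,0,-2],0,1],[[0,0,-4],0,1],[[0,0,-5],0,1],[[0,0,-5],0,1],[[0,4,0],0,1],[[0,4,0],0,1],[[0,0,0],0,1]]}}

```text
time: 39.45
tcp_pos: [355.0, 173.8, 420.9]
eef_rot: [0.005, 0.856, -0.518, -0.008]
ft_force: [-1.1, -0.3, -0.4]
grip_width: 0.2
```

```bash
python3 - <<'E'
from h import *
s=env.state(); print(s["tcp_pos"],s["ft_force"],np.abs(s["dq"]).max())
im=env.get_image("top"); save(im,"t3.png",crop=(120,90,320,260),scale=3.5)
im=env.get_image("scene"); save(im,"s6.png",scale=1.5)
for u,v in((411,352),(424,408),(459,324)):pass
E
```

```text
[354.98021305 173.77762571 420.92267314] [-1.0713488  -0.29079264 -0.40905294] 0.04324581435078644
```

View pics/t3.png

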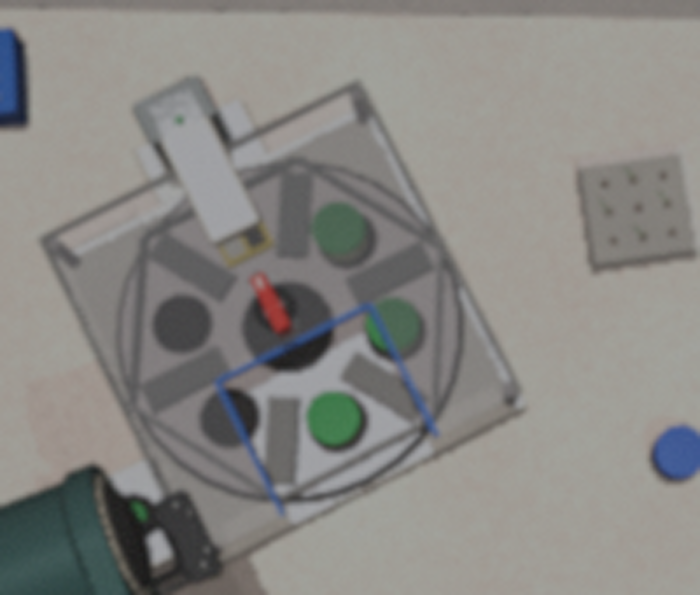

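View pics/s6.png

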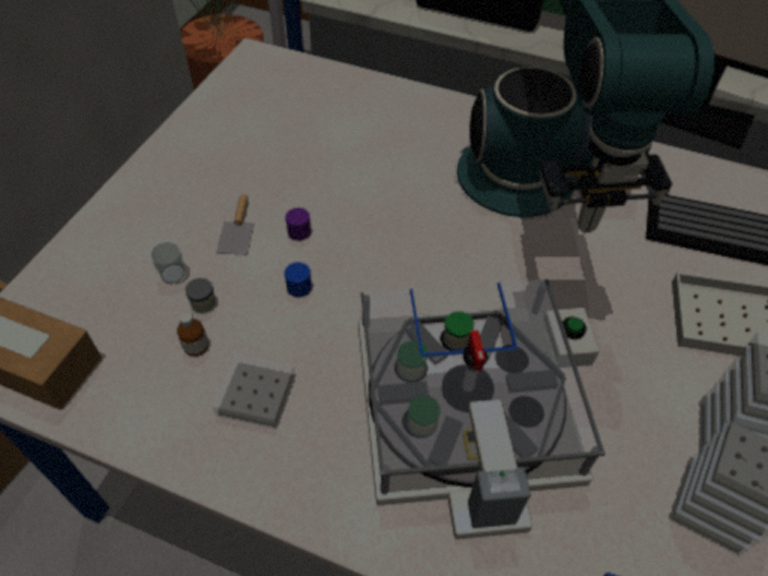

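Call:
{"name": "send_rows", "arguments": {"steps": [[[0,0,0],0,1],[[0,0,0],0,1]]}}

```text
time: 39.8
tcp_pos: [357.4, 175.0, 419.5]
eef_rot: [0.006, 0.856, -0.518, -0.009]
ft_force: [-0.1, -0.7, 0.7]
grip_width: 0.2
```

```bash
python3 -c "
from workcell import env
print(env.sign_off())"
```

```text
the job is handed in; nothing more can be done
None
```

I loaded all three green-lidded jars on the bench through the window, clicking the carousel 60° round twice between them. That brought the yellow tile under the camera. I then pressed the start button down, drew the arm back clear and signed off at about 39.8 s.

**Last checks:**
- **Jars:** before the button press, the scene view put them 5, 2 and 8 mm from the centres of cells 3, 4 and 5. The final pictures show all three upright in those cells.
- **Tile:** the knob's bar read 28.1°, against about 28.3° for the station, and the tile sits under the camera. I did not measure the tile's distance from the lens axis directly, because the camera covers most of it.
- **Button:** it was pressed until the force rose to about 36 N after some 5 mm of travel, so I take it as fully down. Its travel could not be read directly.
- **Bystanders:** the grey-lidded jar, the blue and purple look-alikes and the other things show no visible movement in the pictures.

No check failed. The cameras differed by about 4–6 mm on where things were, so I took the final positions for each grasp and placing mostly from the wrist camera.

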